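Fit the moil point into the chipping hammer and shut its retainer

ROBOT

A 7-joint arm with a two-finger parallel gripper is mounted at the origin on a cart in front of the work surface, level with it; the furniture and walls round the work are solid. World frame = base frame: x ahead of the robot, y to its left, z up, the work surface at z = 0. Lengths are in mm, angles in degrees, forces in N, time in s.
With the tool pointing down it reaches from about 350 to 775 mm from the base axis. Payload 3.1 kg.
Tool frame: the origin (TCP) lies between the finger pads; the fingertips stand 17 mm ahead of it and the grasp point (between the pads) lies 2 mm behind it; x points along the fingers, y is the direction in which the jaws open and shut, and the axes are right-handed (so a half turn about x gives the same grasp; the last joint's range is limited). The gripper opens to 85 mm and grips with 20 to 120 N. Pads are 22 mm wide; open, the fingers measure 114 mm over their backs; the gripper's body (76 mm by 85 mm) begins 54 mm behind the grasp point. The pads swing forward as they close: fully open they stand 13 mm farther back than shut.
Start: joints at [-2.389, 17.813, 0.802, 86.603, -0.252, 75.585, -1.558], TCP at [550.015, 0.032, 248.304] pointing down, gripper open.
Joint ranges: [-154.91, 154.91], [-16.99, 109.72], [-72.82, 74.43], [7.12, 147.25], [-82.49, 262.49], [11.32, 116.49], [-174.64, 174.64]. Speed limits (degrees/s): [159.86, 159.86, 180, 180, 180, 180, 180].

INTERFACE

Orientations are given as a 3x3 rotation matrix whose columns are the frame's x, y, z axes.
In Python, from bench import * gives the robot as it stands. The module is installed in compiled form; this text tells all that it offers.
- The arm moves only by the shell command python3 -m creep 'ROWS'. ROWS is a JSON object of lists of equal length, an entry for each row: "delta_pos": the shift along the world's x, y, z scaled (see below), a list of three; "delta_rot": the turn, a rotation vector about the world's x, y, z scaled (see below), a list of three; "claw": the opening, from -1 (shut) to 1 (fully open), so that 0 is half open. In form: {"delta_pos": [[tx, ty, tz], ...], "delta_rot": [[rx, ry, rz], ...], "claw": [claw, ...]}. A call has 1 to 5 rows; each row shifts and turns the commanded pose from where the row before left it; what a row does not reach is not made up. The controller multiplies each number of a shift by 100 mm and each number of a turn by 4 degrees. A row lasts 1/12 s, in which the tool goes at most 41.7 mm and 7.16 degrees, less where a joint would pass 70% of its speed; a pose out of reach is approached as far as the arm can. A call with a number of a shift or a turn outside -1 to 1 is refused whole. A call with a gripper value outside its range is refused whole. The fingers move at their own pace and stop on an object; the grip force is fixed at half the most. Time passes only in rows, so rows that do not move let the fingers close. It gives the time, the measured TCP pose, the force and the opening at its end, in the units of the state.
- observe(): the state, without advancing time (a new reading comes with each control period).
- camera(name): name is "scene" or "side" or "wrist"; returns the picture (384x512x3 uint8, red, green, blue); there is no depth.
- get_calibration(name): a dict with "fx", "fy", "cx", "cy" (pixels), "k1" (the pictures are not rectified: a ray, as slopes to the right and down, at radius r is drawn at 1 + k1 r^2 times it, then the intrinsics apply), "R" (3x3) and "t" (3): a world point X has camera coordinates R X + t; the wrist camera has in their place "T_tool_cam" (4x4, takes a point from camera to tool coordinates, whose origin is the TCP and whose axes are the tool frame's). Camera axes: x right, y down, z forward; pixel columns grow to the right and rows downward; lengths in mm; the calibration is good to about 2 mm. A picture is of the moment at which its call begins: read the wrist's pose just before it. get_calibration takes no time and is no camera call.
- hand_in(): hands the job in, once; it reports no verdict.
The state is a dict: "clock": time; "q": joint angles; "qd": joint speeds; "effort": joint torques, N m; "eef_pos": TCP position; "eef_rot": TCP orientation; "force": force on the tool from outside, world axes, zero at the start; "wrist_torque": the same for the moment, N m; "grip_width": finger opening in mm.
Only numpy, scipy, OpenCV 4.12 (cv2) and the standard library are available. Lean on these libraries where they do the work, as an engineer would, in place of code of your own. Each camera call takes 0.05 s, during which the arm holds its last target.

TASK

Fit the collared moil point into the chipping hammer that stands nose-up in its bench stand: swing the retainer gate wide open, slant the point's plain shank into the bore so that the collar passes under the fixed yoke, straighten it and lower it until the collar sits flat on the nose. Then swing the gate fully shut again in front of it. Leave the two collarless tools in the wooden block and do not disturb the other things on the bench.

Things in the scene. Friction and masses are not known exactly. Their poses are not given: they have to be found in the camera images.
- hammer: Short air chipping hammer, grey cast nose on an aluminium barrel, fixed nose-up on a dark 130 x 120 mm base plate. Origin: centre of the plate's underside; z up, -x the open front. Nose: block 76 x 80 mm (x, y), flat top (mouth plane) 112 mm above the bench. On it a housing open to -x: cheeks with inner faces at y = +-27 mm, back wall with inner face at x = +26 mm, the yoke on top.
- bore_mouth (a point): Centre of the mouth of the vertical bore, in the mouth plane, axes as the hammer's. The bore is round, 25 mm wide, 48 mm deep, with a sharp rim.
- yoke (a point): On the bore axis at the underside of the yoke, 46 mm above bore_mouth, axes as the hammer's. The yoke is an 8 mm plate over x = 0 to +38 mm with a half-round seat, radius 11 mm, open to -x; at x < 0 only strips at |y| > 25 mm. Collar 7 mm too high to slide under it upright: let the top lean 20 to 30 degrees to -x, put the shank end 10 to 15 mm deep, then straighten while sinking on.
- gate (a joint): Flat steel retainer gate on top of the yoke (166 to 174 mm above the bench), rad about the vertical hinge. 0 = shut, at its stop: its 84 mm arm points to the hammer's -y across the open front, inner edge 14 mm before the bore axis; its handle points to +y. Opens clockwise seen from above (handle to +x, arm to -x) to 1.7. Stays where left; about 1 N at the knob moves it.
- gate_pivot (a point): Hinge axis of the gate, 20 mm in front (-x) and 46 mm to the +y side of the bore axis, at the gate's underside, 166 mm above the bench; axes as the hammer's.
- gate_knob (a point): Middle of the upright black knob on the end of the gate's handle: 18 mm in diameter, from 168 to 206 mm above the bench; this point is 188 mm above the bench and 70 mm from the hinge axis.
- shank_end (a point): Centre of the moil point's lower (shank) end, 45 mm below the collar on the axis.
- plain_point: Collarless pointed tool, 140 mm long, 18 mm in diameter, in the tool block; origin on its axis at the block's face, z along its axis to the point, which lies at 92 mm. To be left.
- flat_chisel: Collarless flat chisel, 142 mm long, 18 mm in diameter with a 26 x 7 mm blade at the end (94 mm), in the tool block; origin on its axis at the block's face, z along its axis to the blade. To be left.
- roll_of_tape: Roll of masking tape lying on the bench, 98 mm wide, 25 mm high. Bystander.
- small_torch: Small black torch lying on the bench, 137 mm long. Bystander.
- driver: Screwdriver with red handle lying on the bench near the front edge, 210 mm long. Bystander.
- moil_point: Steel moil point (round pointed chisel) with a bright collar, about 0.3 kg, 175 mm long. Origin on its axis at the collar's underside; z along the axis to the dark point. Shank -45 to 0 mm, 18 mm thick, last 10 mm tapering to 11; collar 0 to 8 mm, 38 mm wide; body 18 mm thick from 8 to 104 mm, point at 130 mm. Starts with its shank in a bore of the tool block, collar on the face.
- tool_block: Fixed wooden tool block, 188 mm wide (y), its face sloping 25 degrees down towards -x, about 67 mm above the bench in the middle. Three bores 20.5 mm wide, 48 mm deep, 52 mm apart, square to the face, so tools lean 25 degrees with their tops to the block's -x. Origin: underside, middle. The moil point may stand in any of the three.

How it is judged (in metres and radians):
On the way, in this order (a step that is already met when the one before it is completed fails the run):
1. the gate is swung wide open (value of joint gate above 1 rad), for 0.1 s.
2. the shank end is in the bore while the moil point leans (z of shank_end in the frame of bore_mouth below -0.004 m and horizontal distance between shank_end and bore_mouth below 0.012 m and angle between moil_point's own z axis and vertical between 0.15 and 0.9 rad), for 0.05 s.
3. the moil point is upright and home, its collar on the nose (z of moil_point in the frame of bore_mouth below 0.003 m and horizontal distance between moil_point and bore_mouth below 0.006 m and angle between moil_point's own z axis and vertical below 0.08 rad and value of joint gate above 0.6 rad), for 0.1 s.
At the end, for the whole second after the job is handed in: The moil point stands upright (within 0.08 rad) in the hammer's bore with its collar on the nose (within 3 mm) and its axis within 6 mm of the bore's, at rest; the gate is shut (within 0.1 rad); the two collarless tools are still in their bores (moved less than 15 mm) (z of moil_point in the frame of bore_mouth between -0.004 and 0.003 m and horizontal distance between moil_point and bore_mouth below 0.006 m and angle between moil_point's own z axis and vertical below 0.08 rad and value of joint gate below 0.1 rad and linear speed of moil_point below 0.02 m/s and distance of each of plain_point, flat_chisel from where it was at the start of the episode below 0.015 m); the robot touches nothing.
It fails at once if a collarless tool is taken out of the block (distance of any of plain_point, flat_chisel from where it was at the start of the episode above 0.03 m).
It fails at once if a bystander is pushed about (distance of any of roll_of_tape, small_torch, driver from where it was at the start of the episode above 0.03 m).
It also fails if it takes over 72 s, if anything falls off the work surface, if the arm or the gripper's body presses on something with over 40 N, if the wrist force passes 120 N, or if a joint passes its speed limit or range.

## Working session

There is one attempt and no reset: what is moved stays moved. The work goes in short steps, Python scripts to look and compute and a shell command to move; the robot and the scene stay as the last step left them, time stands still between calls to the robot, and variables do not carry over. Pictures are saved under pics/ and viewed, and the job is handed in when it is done.

```bash
mkdir -p pics; python3 - <<'E'
from bench import *
import cv2
print(observe())
for n in ["scene","side","wrist"]:
    c=get_calibration(n); print(n,c)
    im=camera(n); cv2.imwrite(f"pics/{n}0.png",im[:,:,::-1])
E
```

```text
{'clock': 0.0, 'q': array([-2.38941701, 17.86339515,  0.80134676, 86.69207622, -0.25111531,
       75.58433353, -1.55968864]), 'qd': array([-0.02417995,  0.11457904,  0.0083947 ,  0.06247001,  0.06365292,
       -0.08154396, -0.08956691]), 'effort': array([-8.45983850e-04, -3.79911804e+01,  1.45537080e-01, -2.30588043e+01,
        1.22032766e-02,  1.37352623e-02,  4.05736500e-06]), 'eef_pos': array([5.49309188e+02, 1.23794035e-02, 2.47191850e+02]), 'eef_rot': array([[-2.40690410e-03,  9.99997101e-01,  6.82674069e-05],
       [-1.13664680e-04,  6.79940234e-05, -9.99999991e-01],
       [-9.99997097e-01, -2.40691184e-03,  1.13500695e-04]]), 'force': array([ 0.62910873, -0.05040789, -0.68300349]), 'wrist_torque': array([-0.01600586,  0.01283519,  0.00935745]), 'grip_width': 85.37766300196964}
scene {'fx': 476.5001550970742, 'fy': 476.5001550970742, 'cx': 253.52155411281794, 'cy': 194.6327895507219, 'k1': -0.18771696495306764, 'R': array([[-0.86980688, -0.49308371,  0.0174483 ],
       [-0.3029476 ,  0.50582295, -0.80769171],
       [ 0.38943387, -0.70782173, -0.58934681]]), 't': array([ 
[... 184 characters left out ...]
': array([[ 0.91929008, -0.39354971,  0.00493756],
       [-0.25485617, -0.60478304, -0.75451031],
       [ 0.29992346,  0.69235547, -0.65626962]]), 't': array([-496.81297865,  174.99271419, 1345.60876648])}
wrist {'fx': 274.2682104975713, 'fy': 274.2682104975713, 'cx': 254.02421217580556, 'cy': 189.73912354896288, 'k1': 0.013762610770446423, 'T_tool_cam': array([[ 1.10943871e-03, -2.81083627e-01,  9.59682637e-01,
        -1.25224733e+02],
       [ 9.99999329e-01,  6.30526339e-04, -9.71370429e-04,
         9.17101088e-01],
       [-3.32068857e-04,  9.59683071e-01,  2.81084138e-01,
        -7.10327319e+01],
       [ 0.00000000e+00,  0.00000000e+00,  0.00000000e+00,
         1.00000000e+00]])}
```

View pics/scene0.png

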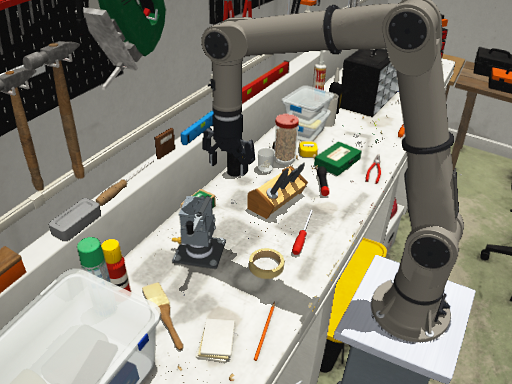

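View pics/side0.png

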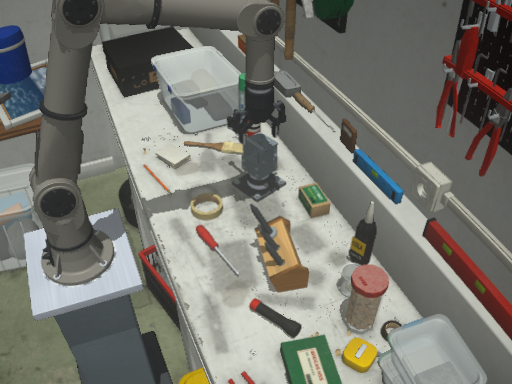

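View pics/wrist0.png

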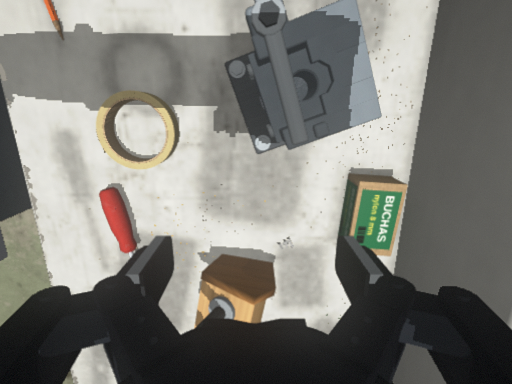

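```bash
python3 - <<'E'
import cv2
a=cv2.imread("pics/scene0.png")[150:290,160:340]; b=cv2.imread("pics/side0.png")[110:310,200:340]
cv2.imwrite("pics/z1.png",cv2.resize(a,None,fx=4.4,fy=4.2,interpolation=cv2.INTER_CUBIC))
cv2.imwrite("pics/z2.png",cv2.resize(b,None,fx=3,fy=3,interpolation=cv2.INTER_CUBIC))
E
```

```text
(no output)
```

View pics/z1.png

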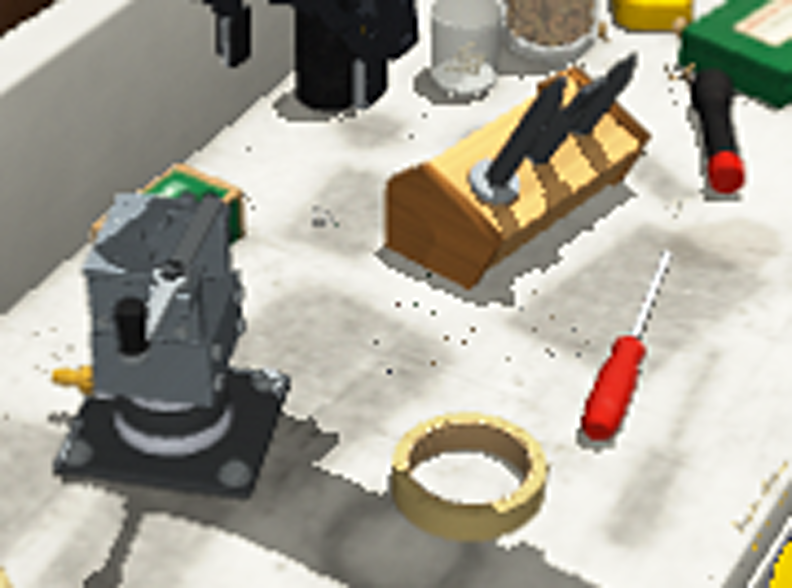

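View pics/z2.png

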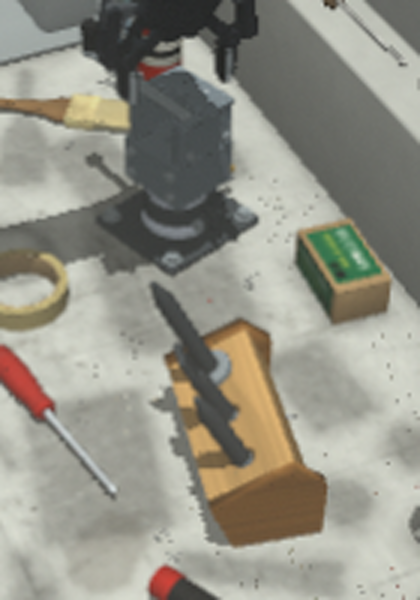

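```bash
cat > h.py <<'E'
from bench import *
import numpy as np, cv2, json
def snap(n,name):
    s=observe(); im=camera(n); cv2.imwrite(f"pics/{name}.png",im[:,:,::-1])
    np.savez(f"pics/{name}.npz",p=s["eef_pos"],R=s["eef_rot"],n=n); return s
def ray(n,uv,p=None,R=None):
    c=get_calibration(n)
    K=np.array([[c["fx"],0,c["cx"]],[0,c["fy"],c["cy"]],[0,0,1.]])
    D=np.array([c["k1"],0,0,0,0.])
    d=cv2.undistortPoints(np.array([[uv]],float),K,D)[0,0]; d=np.array([d[0],d[1],1])
    if n=="wrist":
        T=c["T_tool_cam"]; o=R@T[:3,3]+p; d=R@(T[:3,:3]@d)
    else: o=-c["R"].T@c["t"]; d=c["R"].T@d
    return o,d/np.linalg.norm(d)
def rayf(name,uv):
    z=np.load(f"pics/{name}.npz"); return ray(str(z["n"]),uv,z["p"],z["R"])
def onz(r,z): o,d=r; return o+d*(z-o[2])/d[2]
def tri(rs):
    A=np.zeros((3,3));b=np.zeros(3)
    for o,d in rs: P=np.eye(3)-np.outer(d,d);A+=P;b+=P@o
    X=np.linalg.solve(A,b); return X,[np.linalg.norm((np.eye(3)-np.outer(d,d))@(X-o)) for o,d in rs]
def proj(name,X):
    z=np.load(f"pics/{name}.npz"); n=str(z["n"]); c=get_calibration(n)
    if n=="wrist":
        T=c["T_tool_cam"]; x=T[:3,:3].T@(z["R"].T@(np.array(X)-z["p"])-T[:3,3])
    else: x=c["R"]@X+c["t"]
    a=x[:2]/x[2]; a=a*(1+c["k1"]*(a@a)); return a*[c["fx"],c["fy"]]+[c["cx"],c["cy"]]
def st():
    s=observe(); print(round(s["clock"],2),s["eef_pos"].round(1),s["force"].round(1),round(s["grip_width"],1)); print(s["eef_rot"].round(3).tolist(), s["q"].round(0))
E
python3 - <<'E'
from h import *
z=observe()
for n in ["scene","side","wrist"]: np.savez(f"pics/{n}0.npz",p=z["eef_pos"],R=z["eef_rot"],n=n)
# knob in wrist, top at z 206
print("knob",onz(rayf("wrist0",(268,12)),206))
print("arm end",onz(rayf("wrist0",(296,143)),174))
print("plate corner low",onz(rayf("wrist0",(257,153)),8), onz(rayf("wrist0",(381,116)),8))
# block collar
a=rayf("scene0",(160+495/4.4,150+183/4.2)); b=rayf("side0",(200+212/3,110+365/3)); print("collar",tri([a,b]))
a=rayf("scene0",(160+558/4.4,150+85/4.2)); b=rayf("side0",(200+155/3,110+287/3)); print("tip",tri([a,b]))
a=rayf("scene0",(160+130/4.4,150+303/4.2)); print("knob scene",onz(a,206))
E
```

```text
knob [557.51513611 120.35826735 206.        ]
arm end [580.19909177  47.89773182 174.        ]
plate corner low [553.54937511  15.28294852   8.        ] [711.85170258  62.67008531   8.        ]
collar (array([ 505.24260143, -180.775925  ,   70.36089401]), [np.float64(3.6783202762652203), np.float64(3.678320276265316)])
tip (array([ 455.97376736, -171.93671033,  176.52113676]), [np.float64(1.1456991720223173), np.float64(1.1456991720223073)])
knob scene [535.64807626 195.6505472  206.        ]
```

```bash
python3 -m creep '{"delta_pos":[[0.1,0.3,0.3],[0.1,0.3,0.3],[0,0,0.3],[0,0,0],[0,0,0]],"delta_rot":[[0,0,0],[0,0,0],[0,0,0],[0,0,0],[0,0,0]],"claw":[1,1,1,1,1]}'; python3 - <<'E'
from h import *
snap("wrist","w1"); st()
im=cv2.imread("pics/w1.png"); cv2.imwrite("pics/w1z.png",cv2.resize(im,(800,600),interpolation=cv2.INTER_CUBIC))
snap("scene","s1");snap("side","d1")
E
```

```text
clock: 0.57
eef_pos: [570.1, 58.0, 337.4]
eef_rot: [[0.004, 1.0, 0.001], [0.0, 0.001, -1.0], [-1.0, 0.004, -0.0]]
force: [0.3, -0.0, -0.3]
grip_width: 85.1
0.62 [569.2  57.3 335.6] [-0.2 -0.5 -1.3] 85.6
[[0.0, 1.0, 0.0], [-0.0, 0.0, -1.0], [-1.0, 0.0, 0.0]] [-7. 19. -0. 73.  0. 88. -8.]
```

View pics/w1z.png

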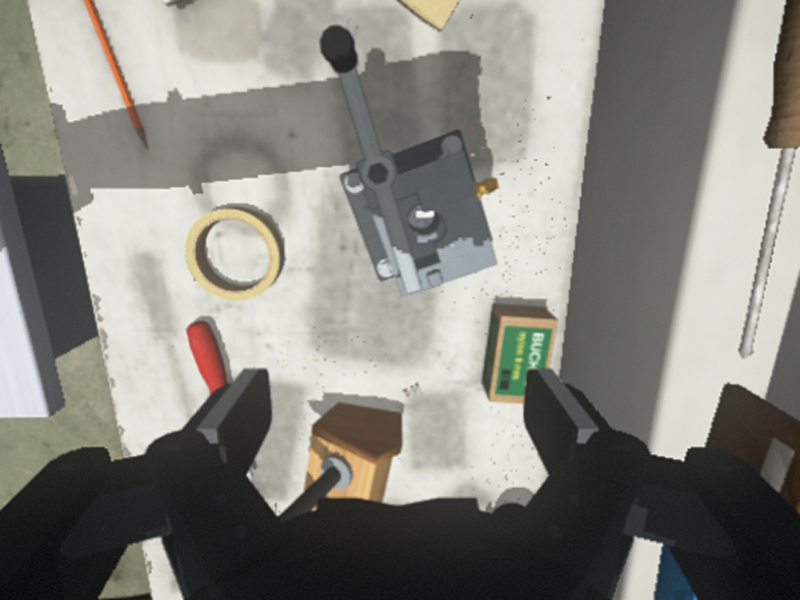

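```bash
python3 - <<'E'
from h import *
k=1.5625
def W(u,v): return rayf("w1",(u/k,v/k))
kn=onz(W(338,41),206); pv=onz(W(378,172),178); print(kn,pv)
d=(kn-pv)[:2]; print(np.linalg.norm(d), np.degrees(np.arctan2(-d[0],d[1])))
# edge of arm: axis line
print("arm mid far",onz(W(405,280),174))
# housing right side edge line etc
for q in [(461,131),(497,262),(405,296),(390,280)]: print(q,onz(W(*q),174),onz(W(*q),10))
s=cv2.imread("pics/w1.png")[10:200,200:330]; cv2.imwrite("pics/w1h.png",cv2.resize(s,None,fx=4,fy=3.15*4/3.15/1.3,interpolation=cv2.INTER_CUBIC))
a=cv2.imread("pics/s1.png")[150:290,160:340];cv2.imwrite("pics/s1z.png",cv2.resize(a,None,fx=4,fy=4,interpolation=cv2.INTER_CUBIC))
E
```

```text
[539.89840919 194.68300183 206.        ] [559.19513437 128.35168659 178.        ]
69.08116230354088 16.220466511315635
arm mid far [576.98646841  56.47058014 174.        ]
(461, 131) [611.56526082 153.12888209 174.        ] [634.94122093 166.81577689  10.        ]
(497, 262) [639.97959408  69.23287844 174.        ] [679.49752557  35.25907758  10.        ]
(405, 296) [577.06647003  44.90274629 174.        ] [580.84392369  -2.89282166  10.        ]
(390, 280) [566.57521239  56.46149051 174.        ] [564.39266063  15.23235918  10.        ]
```

View pics/w1h.png

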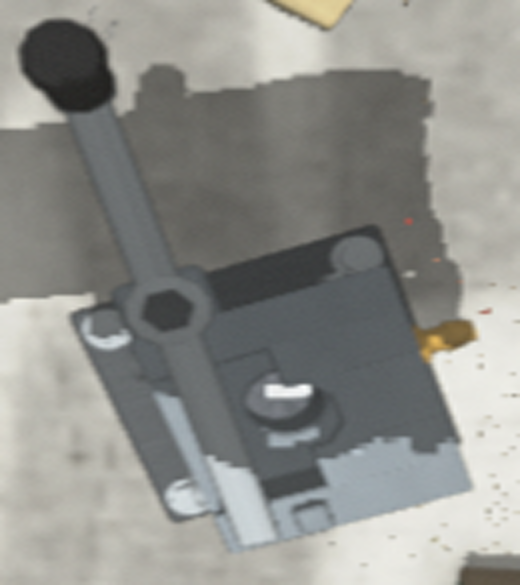

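View pics/s1z.png

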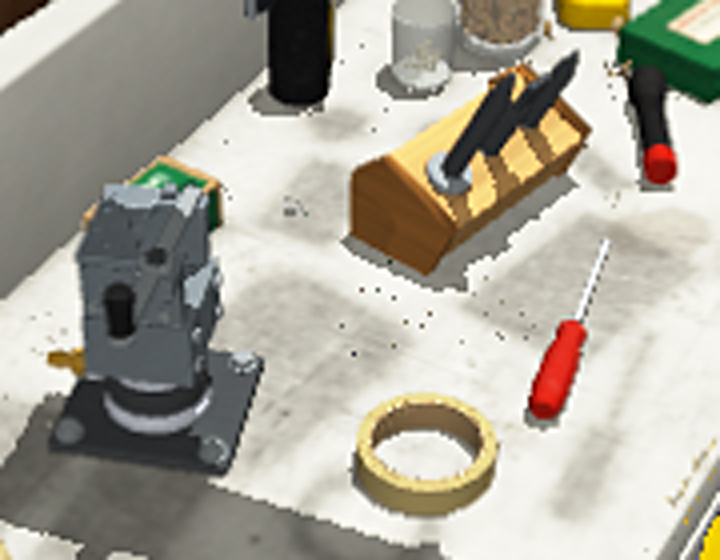

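```bash
python3 - <<'E'
from h import *
def C(u,v,z): return onz(rayf("w1",(200+u/4,10+v/(4/1.3))),z)
def ang(a,b): d=b-a; return np.degrees(np.arctan2(d[1],d[0]))
print("bore",C(285,400,112))
print("plate front",ang(C(172,522,10),C(72,315,10))-90, np.linalg.norm(C(172,522,10)-C(72,315,10)))
print("handleL",ang(C(135,270,174),C(68,112,174))-90,"R",ang(C(178,265,174),C(115,100,174))-90)
print("top far edge",ang(C(232,550,174),C(472,490,174)), "right", ang(C(472,490,174),C(402,270,174))-90)
print("plate back edge",ang(C(72,315,10),C(378,226,10)))
print("arm R edge",ang(C(275,540,174),C(205,340,174))-90,"L",ang(C(235,548,174),C(165,345,174))-90)
print("armend",C(255,545,174), "pivot",C(168,310,178),C(168,310,174))
E
```

```text
bore [593.28242195  91.97465682 112.        ]
plate front 19.327731314633724 116.50639287740664
handleL 18.014891441603595 R 16.84930866213554
top far edge 18.761497012750297 right 17.142781367733505
plate back edge 19.794488818785577
arm R edge 15.458810308721127 L 14.659924449136767
armend [582.02509642  47.54390737 174.        ] pivot [559.26769796 127.7122361  178.        ] [559.11104207 127.69363414 174.        ]
```

```bash
python3 -m creep '{"delta_pos":[[-0.075,0.34,-0.1],[-0.075,0.34,-0.1],[-0.075,0.34,0],[-0.075,0.34,0],[0,0,0]],"delta_rot":[[0,0,0],[0,0,0],[0,0,0],[0,0,0],[0,0,0]],"claw":[0,0,0,0,0]}'; python3 -m creep '{"delta_pos":[[0,0,0],[0,0,0]],"delta_rot":[[0,0,0],[0,0,0]],"claw":[0,0]}'; python3 - <<'E'
from h import *
snap("wrist","w2"); st()
c=np.array([559.2,127.9]); 
for i in range(0,101,10):
    a=np.radians(107.5-i); print(i,(c+70*np.array([np.cos(a),np.sin(a)])).round(1))
E
```

```text
clock: 1.13
eef_pos: [534.6, 203.3, 313.6]
eef_rot: [[-0.007, 1.0, 0.014], [0.007, 0.014, -1.0], [-1.0, -0.006, -0.007]]
force: [-0.5, 2.0, -0.4]
grip_width: 42.4
clock: 1.3
eef_pos: [538.9, 192.0, 314.4]
eef_rot: [[-0.002, 1.0, -0.001], [-0.002, -0.001, -1.0], [-1.0, -0.002, 0.002]]
force: [0.2, -0.3, -1.0]
grip_width: 42.7
1.35 [539.4 191.1 314.7] [-0.  -0.5 -1.2] 42.5
[[-0.001, 1.0, -0.003], [-0.002, -0.003, -1.0], [-1.0, -0.001, 0.002]] [-18.  19.  -4.  75.   1.  86. -23.]
0 [538.2 194.7]
10 [550.1 197.3]
20 [562.3 197.8]
30 [574.4 196.2]
40 [586.  192.6]
50 [596.8 186.9]
60 [606.5 179.5]
70 [614.7 170.5]
80 [621.3 160.2]
90 [626.  148.9]
100 [628.6 137. ]
```

View pics/w2.png

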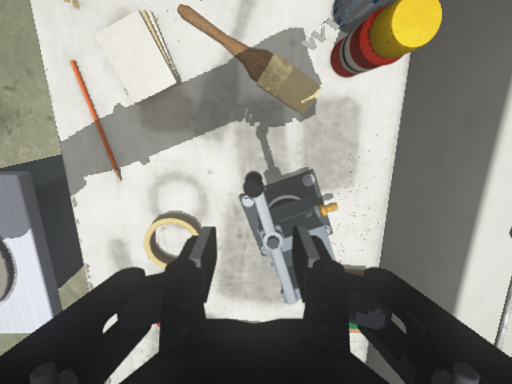

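```bash
python3 - <<'E'
from h import *
im=cv2.imread("pics/w2.png")[160:310,220:350]; cv2.imwrite("pics/w2z.png",cv2.resize(im,None,fx=4,fy=4,interpolation=cv2.INTER_CUBIC))
print(onz(rayf("w2",(254,181)),206), onz(rayf("w2",(273,241)),178))
E
```

```text
[539.42593989 202.37783152 206.        ] [559.27481033 129.8979614  178.        ]
```

View pics/w2z.png

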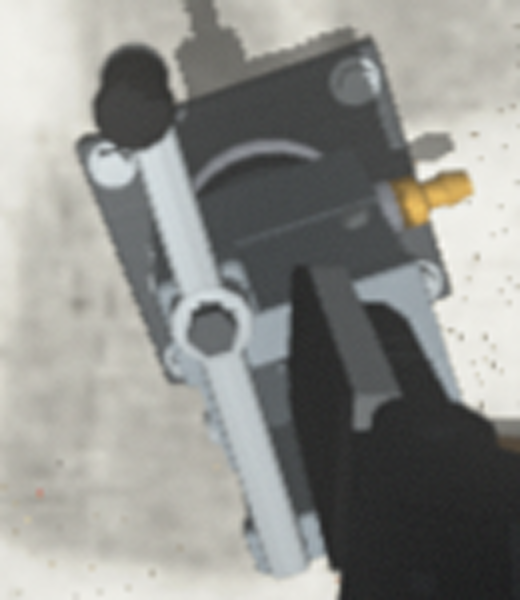

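```bash
python3 - <<'E'
from h import *
print(onz(rayf("w2",(253.3,186.3)),206), onz(rayf("w2",(272.5,241.3)),178))
E
```

```text
[538.80375559 197.53552491 206.        ] [558.75558337 129.54941187 178.        ]
```

```bash
python3 -m creep '{"delta_pos":[[0,0.02,-0.3],[0,0.02,-0.3],[0,0,-0.3],[0,0,-0.2],[0,0,-0.1]],"delta_rot":[[0,0,0],[0,0,0],[0,0,0],[0,0,0],[0,0,0]],"claw":[0,0,0,0,0]}'; python3 -m creep '{"delta_pos":[[0,0,0],[0,0,0]],"delta_rot":[[0,0,0],[0,0,0]],"claw":[0,0]}'; python3 - <<'E'
from h import *
snap("wrist","w3"); snap("scene","s3");st()
im=cv2.imread("pics/s3.png")[130:290,140:300]; cv2.imwrite("pics/s3z.png",cv2.resize(im,None,fx=3.7,fy=3.7,interpolation=cv2.INTER_CUBIC))
E
```

```text
clock: 1.77
eef_pos: [537.8, 193.9, 191.9]
eef_rot: [[-0.006, 1.0, -0.004], [-0.004, -0.004, -1.0], [-1.0, -0.006, 0.004]]
force: [-0.0, -0.9, -0.3]
grip_width: 42.7
clock: 1.93
eef_pos: [539.8, 196.1, 196.0]
eef_rot: [[0.0, 1.0, -0.002], [-0.0, -0.002, -1.0], [-1.0, 0.0, 0.0]]
force: [0.1, 0.2, -0.4]
grip_width: 42.5
2.03 [540.6 197.2 197.6] [ 0.5 -0.4  0.3] 42.7
[[0.004, 1.0, -0.001], [0.001, -0.001, -1.0], [-1.0, 0.004, -0.001]] [-19.  23.  -4.  87.   2.  70. -23.]
```

View pics/w3.png

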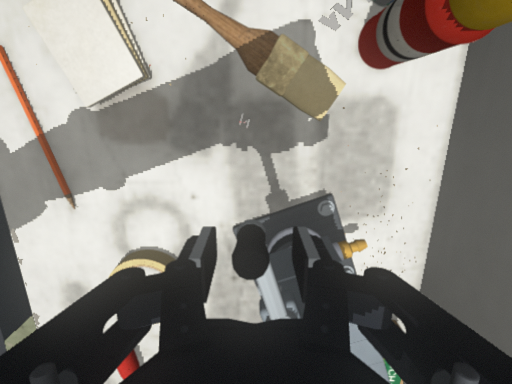

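View pics/s3z.png

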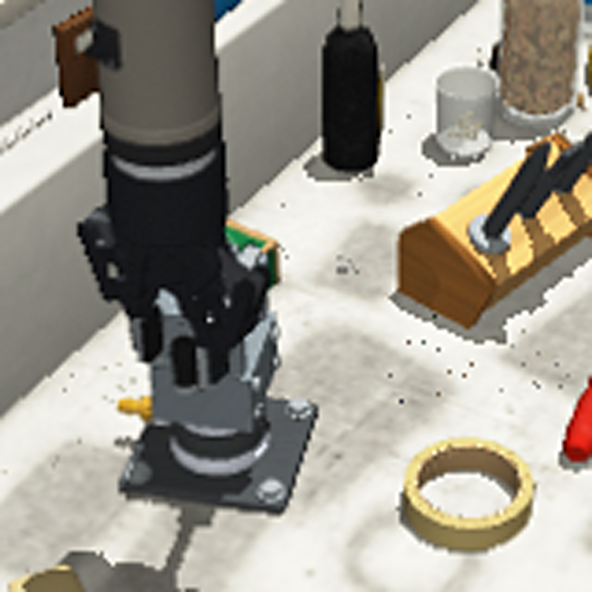

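```bash
python3 -m creep '{"delta_pos":[[0.06,0.015,0],[0.06,0.01,0],[0.06,0.005,0],[0.06,0,0],[0.06,-0.005,0]],"delta_rot":[[0,0,-1],[0,0,-1],[0,0,-1],[0,0,-1],[0,0,-1]],"claw":[0,0,0,0,0]}'; python3 -m creep '{"delta_pos":[[0.06,-0.01,0],[0.06,-0.015,0],[0.057,-0.02,0],[0.055,-0.025,0],[0.053,-0.03,0]],"delta_rot":[[0,0,-1],[0,0,-1],[0,0,-1],[0,0,-1],[0,0,-1]],"claw":[0,0,0,0,0]}'; python3 - <<'E'
from h import *
snap("wrist","w4"); st()
E
```

```text
clock: 2.45
eef_pos: [570.0, 200.6, 197.8]
eef_rot: [[0.003, 0.939, -0.345], [0.001, -0.345, -0.939], [-1.0, 0.002, -0.002]]
force: [-0.6, -0.4, 0.3]
grip_width: 42.7
clock: 2.87
eef_pos: [598.5, 191.2, 197.8]
eef_rot: [[0.003, 0.765, -0.645], [0.002, -0.645, -0.765], [-1.0, 0.0, -0.004]]
force: [-0.9, 1.5, 0.6]
grip_width: 42.6
2.92 [599.8 189.9 197.8] [1.4 0.3 0.4] 42.7
[[0.004, 0.762, -0.647], [0.002, -0.647, -0.762], [-1.0, 0.002, -0.004]] [-22.  29.   4.  78.  -2.  73. -58.]
```

View pics/w4.png

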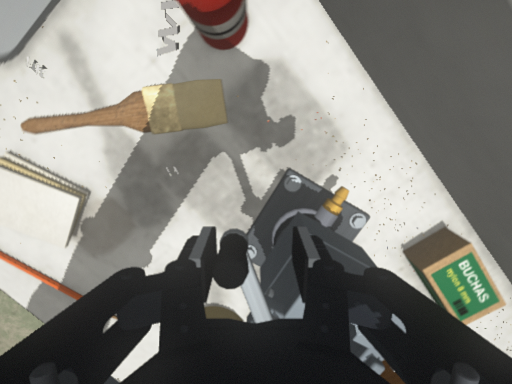

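```bash
python3 -m creep '{"delta_pos":[[0.045,-0.037,0],[0.045,-0.037,0],[0.04,-0.045,0],[0.04,-0.045,0],[0.03,-0.052,0]],"delta_rot":[[0,0,-1],[0,0,-1],[0,0,-1],[0,0,-1],[0,0,-1]],"claw":[0,0,0,0,0]}'; python3 -m creep '{"delta_pos":[[0.03,-0.052,0],[0.024,-0.057,0],[0.024,-0.057,0],[0.013,-0.06,0],[0.013,-0.06,0]],"delta_rot":[[0,0,-1],[0,0,-1],[0,0,-1],[0,0,-1],[0,0,-1]],"claw":[0,0,0,0,0]}'; python3 -m creep '{"delta_pos":[[0,0,0],[0,0,0]],"delta_rot":[[0,0,0],[0,0,0]],"claw":[0,0]}';python3 - <<'E'
from h import *
snap("wrist","w5"); st()
E
```

```text
clock: 3.33
eef_pos: [618.7, 170.7, 197.7]
eef_rot: [[0.004, 0.5, -0.866], [0.004, -0.866, -0.5], [-1.0, -0.002, -0.005]]
force: [-0.9, 2.3, -0.1]
grip_width: 42.4
clock: 3.75
eef_pos: [629.3, 141.4, 197.7]
eef_rot: [[0.004, 0.173, -0.985], [0.003, -0.985, -0.173], [-1.0, -0.002, -0.005]]
force: [0.2, 0.1, 0.3]
grip_width: 42.7
clock: 3.92
eef_pos: [628.7, 139.6, 197.0]
eef_rot: [[0.002, 0.176, -0.984], [0.0, -0.984, -0.176], [-1.0, 0.0, -0.002]]
force: [-0.2, 0.4, 0.9]
grip_width: 42.9
3.97 [628.3 139.9 196.6] [0.1 0.3 0.4] 42.6
[[0.001, 0.176, -0.984], [0.0, -0.984, -0.176], [-1.0, -0.0, -0.001]] [-22.  31.  13.  76.  -7.  74. -89.]
```

View pics/w5.png

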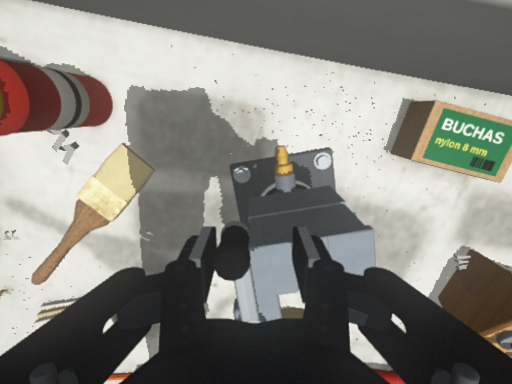

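```bash
python3 -m creep '{"delta_pos":[[0,0,0.3],[0,0,0.35],[0,0,0.35],[-0.1,-0.2,0.2],[-0.1,-0.2,0.1]],"delta_rot":[[0,0,0],[0,0,0],[0,0,0],[0,0,1],[0,0,1]],"claw":[0,0,0,0,0]}'; python3 -m creep '{"delta_pos":[[-0.1,-0.2,0],[-0.1,-0.2,0],[-0.1,-0.2,0],[-0.1,-0.2,0],[-0.1,-0.2,0]],"delta_rot":[[0,0,1],[0,0,1],[0,0,1],[0,0,1],[0,0,1]],"claw":[0,0,0,0,0]}';python3 -m creep '{"delta_pos":[[-0.1,-0.2,0],[-0.1,-0.2,0],[-0.1,-0.2,0],[-0.1,-0.2,0],[0,-0.2,0]],"delta_rot":[[0,0,1],[0,0,1],[0,0,1],[0,0,1],[0,0,1]],"claw":[0,0,0,0,0]}';python3 -m creep '{"delta_pos":[[0,-0.1,0],[0,0,0],[0,0,0],[0,0,0],[0,0,0]],"delta_rot":[[0,0,1],[0,0,1],[0,0,1],[0,0,1],[0,0,1]],"claw":[0,0,0,0,0]}'; python3 -m creep '{"delta_pos":[[0,0,0],[0,0,0],[0,0,0]],"delta_rot":[[0,0,1],[0,0,1],[0,0,1]],"claw":[0,0,0]}';python3 - <<'E'
from h import *
snap("wrist","w6"); st()
snap("scene","s6"); snap("side","d6")
im=cv2.imread("pics/s6.png")[130:290,140:340]; cv2.imwrite("pics/s6z.png",cv2.resize(im,None,fx=3.7,fy=3.7,interpolation=cv2.INTER_CUBIC))
im=cv2.imread("pics/d6.png")[110:310,190:340]; cv2.imwrite("pics/d6z.png",cv2.resize(im,None,fx=3,fy=3,interpolation=cv2.INTER_CUBIC))
E
```

```text
clock: 4.38
eef_pos: [609.2, 101.5, 329.9]
eef_rot: [[0.007, 0.318, -0.948], [0.002, -0.948, -0.318], [-1.0, 0.001, -0.007]]
force: [0.2, -0.7, -1.3]
grip_width: 42.4
clock: 4.8
eef_pos: [557.3, -0.9, 326.1]
eef_rot: [[0.001, 0.621, -0.784], [-0.0, -0.784, -0.621], [-1.0, 0.0, -0.0]]
force: [0.3, 0.4, 0.7]
grip_width: 42.4
clock: 5.22
eef_pos: [516.3, -101.1, 326.7]
eef_rot: [[0.0, 0.851, -0.525], [-0.0, -0.525, -0.851], [-1.0, 0.0, -0.0]]
force: [-1.0, 0.3, -0.1]
grip_width: 42.6
clock: 5.63
eef_pos: [517.9, -110.1, 326.0]
eef_rot: [[0.0, 0.979, -0.202], [-0.0, -0.202, -0.979], [-1.0, 0.0, 0.0]]
force: [0.9, 1.1, -0.2]
grip_width: 42.8
clock: 5.88
eef_pos: [517.9, -109.9, 326.1]
eef_rot: [[0.0, 1.0, 0.006], [-0.0, 0.006, -1.0], [-1.0, 0.0, 0.0]]
force: [0.4, -0.8, -0.3]
grip_width: 42.6
5.93 [ 517.9 -110.   326. ] [ 0.9 -0.  -0.6] 42.6
[[0.0, 1.0, 0.008], [-0.0, 0.008, -1.0], [-1.0, 0.0, 0.0]] [ 4. 14.  8. 81. -2. 85. 12.]
```

View pics/w6.png

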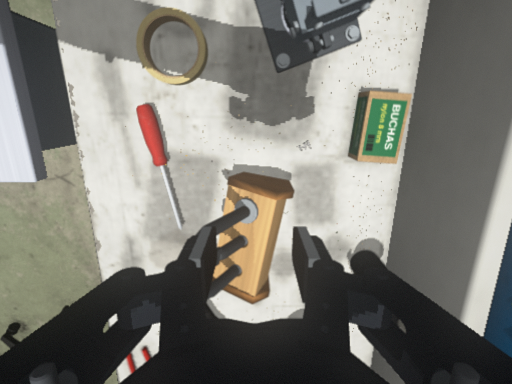

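View pics/s6z.png

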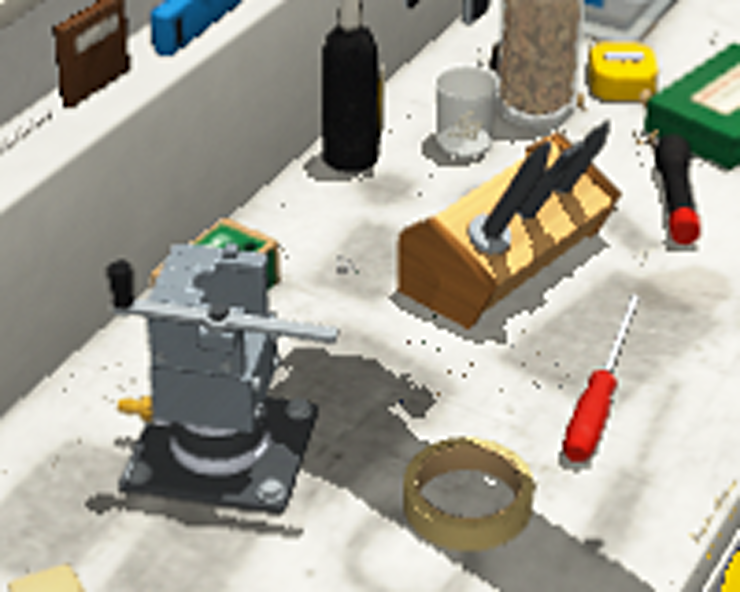

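View pics/d6z.png

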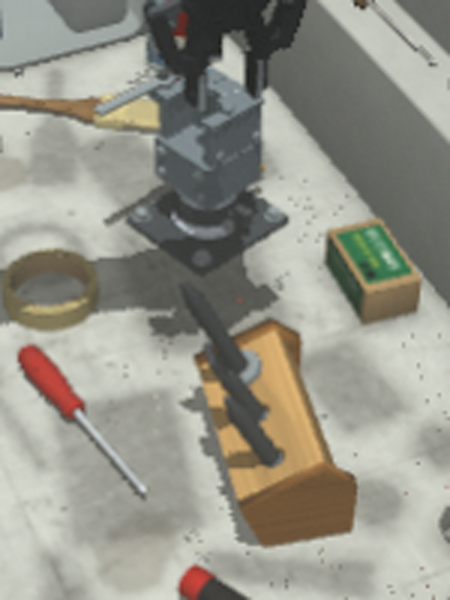

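```bash
python3 - <<'E'
from h import *
im=cv2.imread("pics/w6.png")[160:310,170:310]; cv2.imwrite("pics/w6z.png",cv2.resize(im,None,fx=4,fy=4,interpolation=cv2.INTER_CUBIC))
im=cv2.imread("pics/s6.png")[155:225,240:315]; cv2.imwrite("pics/s6zz.png",cv2.resize(im,None,fx=8,fy=8,interpolation=cv2.INTER_CUBIC))
im=cv2.imread("pics/d6.png")[195:275,240:315]; cv2.imwrite("pics/d6zz.png",cv2.resize(im,None,fx=7,fy=7,interpolation=cv2.INTER_CUBIC))
E
```

```text
(no output)
```

View pics/w6z.png

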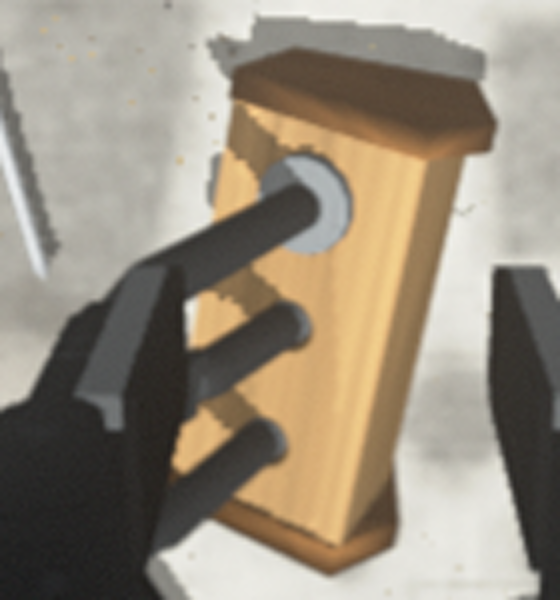

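View pics/s6zz.png

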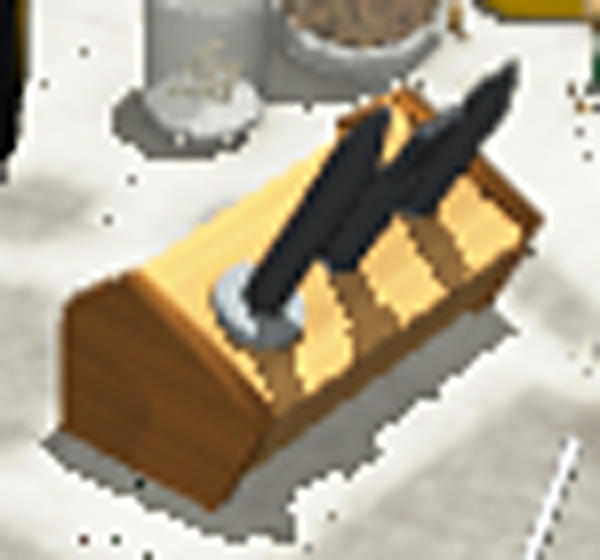

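View pics/d6zz.png

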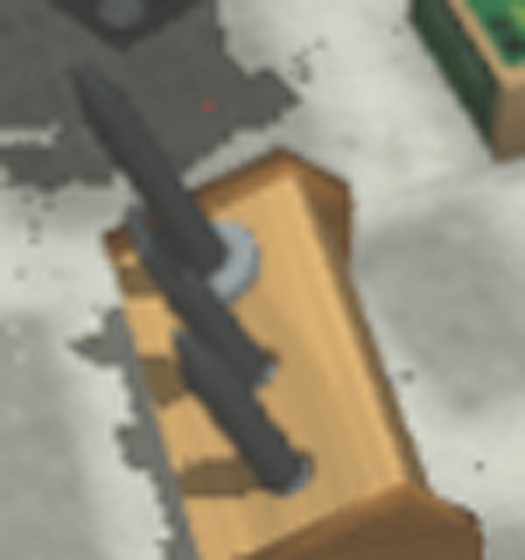

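```bash
python3 - <<'E'
from h import *
rs=[rayf("w6",(246.75,211.25)),rayf("s6",(272.2,193.1)),rayf("d6",(272.1,232.4))]
C,e=tri(rs); print("collar top",C,e, tri(rs[:2])[0],tri([rs[0],rs[2]])[0], onz(rs[0],75))
rt=[rayf("s6",(288.3,169)),rayf("d6",(250.8,204.8))]
T,e=tri(rt); print("tip",T,e); d=T-C; print(np.linalg.norm(d), d/np.linalg.norm(d), np.degrees(np.arccos(d[2]/np.linalg.norm(d))),np.degrees(np.arctan2(-d[1],-d[0])))
Z=lambda u,v,z:onz(rayf("w6",(170+u/4,160+v/4)),z)
a=Z(348,545,80);b=Z(427,157,80); print("ridge",a,b,np.degrees(np.arctan2(-(b-a)[0],(b-a)[1])),np.linalg.norm(b-a))
a=Z(296,325,67);b=Z(268,440,67);print(a,b,np.degrees(np.arctan2(-(b-a)[0],(b-a)[1])),np.linalg.norm(b-a))
E
```

```text
collar top [ 508.05836459 -184.03393834   69.31394918] [np.float64(0.2185758477191772), np.float64(3.8593300655381353), np.float64(3.715727157793884)] [ 507.14560856 -186.76984716   64.65221157] [ 509.62017362 -183.85809176   71.68747392] [ 508.35625709 -182.04274179   75.        ]
tip [ 452.60815327 -173.38961071  181.48328684] [np.float64(1.6070020515740682), np.float64(1.607002051574054)]
125.57861266196609 [-0.44155776  0.08476226  0.89322007] 26.719288716622188 -10.866419685652497
ridge [ 524.6458416  -323.93950759   80.        ] [ 551.25318904 -161.61344414   80.        ] -9.308743083876145 164.4922545660868
[ 503.85136148 -234.51623079   67.        ] [ 492.50536406 -285.09598155   67.        ] 167.35676203513546 51.83669399660843
```

```bash
python3 -m creep '{"delta_pos":[[-0.16,-0.12,0],[-0.16,-0.12,0],[-0.16,-0.12,0],[-0.16,-0.12,0],[-0.15,-0.11,0]],"delta_rot":[[0,-0.9,0],[0,-0.9,0],[0,-0.9,0],[0,-0.9,0],[0,-0.9,0]],"claw":[1,1,1,1,1]}'; python3 -m creep '{"delta_pos":[[0,0,-0.2],[0,0,-0.2],[0,0,-0.2],[0,0,-0.2],[0,0,-0.1]],"delta_rot":[[0,-0.9,0],[0,-0.9,0],[0,0,-0.9],[0,0,-0.9],[0,0,-0.9]],"claw":[1,1,1,1,1]}';python3 -m creep '{"delta_pos":[[0,0,-0.1],[0,0,0],[0,0,0]],"delta_rot":[[0,0,0],[0,0,0],[0,0,0]],"claw":[1,1,1]}';python3 - <<'E'
from h import *
snap("wrist","w7"); st()
im=cv2.imread("pics/w7.png"); cv2.imwrite("pics/w7z.png",cv2.resize(im,(800,600),interpolation=cv2.INTER_CUBIC))
E
```

```text
clock: 6.45
eef_pos: [438.1, -170.0, 326.1]
eef_rot: [[0.313, 0.95, -0.001], [-0.001, -0.001, -1.0], [-0.95, 0.313, 0.001]]
force: [-0.6, -0.6, -0.1]
grip_width: 85.2
clock: 6.87
eef_pos: [436.8, -168.8, 233.1]
eef_rot: [[0.415, 0.889, -0.192], [-0.08, -0.174, -0.981], [-0.906, 0.422, -0.001]]
force: [-0.1, 0.4, -0.6]
grip_width: 85.5
clock: 7.12
eef_pos: [438.8, -169.2, 225.6]
eef_rot: [[0.418, 0.889, -0.188], [-0.079, -0.17, -0.982], [-0.905, 0.425, -0.0]]
force: [-0.1, 0.1, 1.2]
grip_width: 85.4
7.17 [ 439.3 -169.5  226.4] [0.6 0.3 0.3] 85.6
[[0.419, 0.888, -0.188], [-0.08, -0.17, -0.982], [-0.904, 0.427, 0.0]] [ 12.  -7.  10. 122.  -6.  40.  15.]
```

View pics/w7z.png

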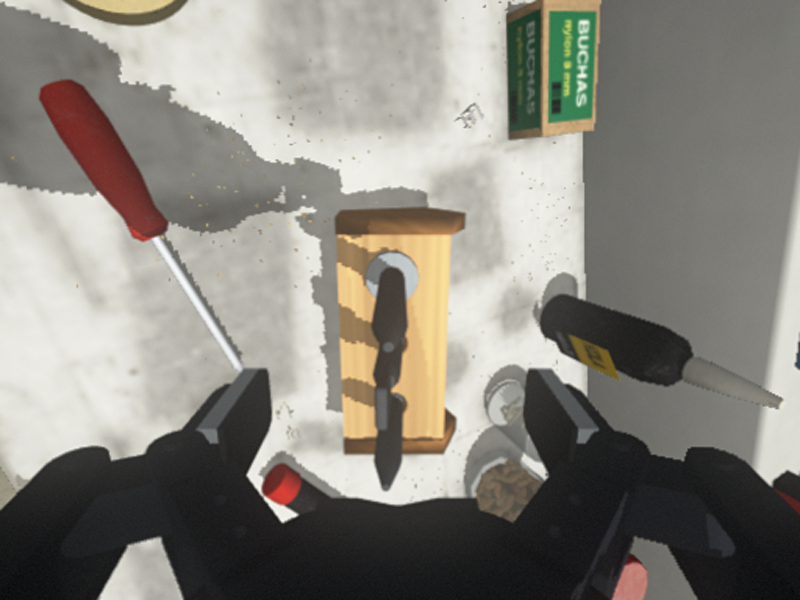

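```bash
python3 - <<'E'
from h import *
a=np.array([-.415,.081,.906]); C=np.array([511.6,-182.8,67.2])
for s in (0,8,50,104,130): print(s,proj("w7",C+s*a)*1.5625)
z=np.load("pics/w7.npz"); g=z["p"]; 
for s in (0,50): print("tool axis",proj("w7",g+z["R"][:,0]*s)*1.5625)
im=cv2.imread("pics/w7.png")[125:325,200:310]; cv2.imwrite("pics/w7h.png",cv2.resize(im,None,fx=4,fy=4,interpolation=cv2.INTER_CUBIC)[:600*2])
im=cv2.resize(im,None,fx=4,fy=3,interpolation=cv2.INTER_CUBIC); cv2.imwrite("pics/w7h.png",im)
E
```

```text
0 [395.99751982 273.97413065]
8 [395.98920085 276.5906513 ]
50 [395.93742952 292.86685511]
104 [395.84122595 323.07929888]
130 [395.77534316 343.7451875 ]
tool axis [395.0446009  398.42738603]
tool axis [395.65755241 340.24356459]
```

View pics/w7h.png

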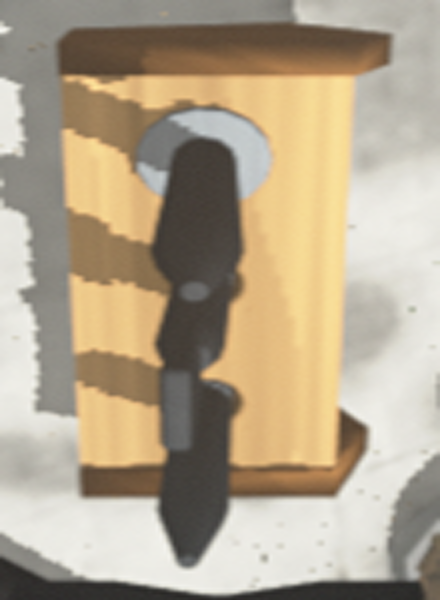

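```bash
python3 - <<'E'
from h import *
z=np.load("pics/w7.npz"); R=z["R"];p=z["p"]
a=np.array([-.415,.081,.906]); C=np.array([511.6,-182.8,67.2])
for nm,uv,s in (("tip",(248.25,222.3),130),("collar",(250.75,176),8)):
    o,d=rayf("w7",uv); X=C+s*a; depth=R.T@(X-p); ot=R.T@(o-p); dt=R.T@d
    Y=ot+dt*(depth[0]-ot[0])/dt[0]; print(nm,depth,Y, p+R@Y)
E
```

```text
tip [44.86944318  0.07102298 -0.48664602] [44.86944318 -3.30013765  1.17129444] [ 454.34199991 -173.32586436  183.54620212]
collar [166.84576071  -0.23426994  -0.24456095] [166.84576071  -3.16408839  -1.38610035] [ 505.88940316 -180.53303078   73.20263508]
```

```bash
python3 -m creep '{"delta_pos":[[-0.028,0.005,-0.014],[0.09,-0.017,-0.2],[0.09,-0.017,-0.2],[0.09,-0.017,-0.2],[0.06,-0.013,-0.13]],"delta_rot":[[0,0,0],[0,0,0],[0,0,0],[0,0,0],[0,0,0]],"claw":[1,1,1,1,1]}'; python3 -m creep '{"delta_pos":[[0.03,-0.006,-0.07],[0.02,-0.004,-0.04],[0,0,0],[0,0,0]],"delta_rot":[[0,0,0],[0,0,0],[0,0,0],[0,0,0]],"claw":[1,1,1,1]}';python3 - <<'E'
from h import *
snap("wrist","w8"); st()
snap("side","d8");snap("scene","s8")
im=cv2.imread("pics/d8.png")[130:330,170:340]; cv2.imwrite("pics/d8z.png",cv2.resize(im,None,fx=3,fy=3,interpolation=cv2.INTER_CUBIC))
E
```

```text
clock: 7.58
eef_pos: [469.5, -175.4, 150.4]
eef_rot: [[0.418, 0.889, -0.188], [-0.08, -0.17, -0.982], [-0.905, 0.426, 0.0]]
force: [0.6, -0.3, -0.0]
grip_width: 85.7
clock: 7.92
eef_pos: [474.7, -176.5, 141.1]
eef_rot: [[0.419, 0.888, -0.188], [-0.08, -0.169, -0.982], [-0.904, 0.427, 0.0]]
force: [-0.2, 0.3, 0.8]
grip_width: 85.4
7.97 [ 474.8 -176.5  141.4] [ 0.2  1.  -1.1] 85.5
[[0.42, 0.888, -0.188], [-0.08, -0.169, -0.982], [-0.904, 0.428, 0.0]] [ 12.   4.  10. 125. -13.  26.  21.]
```

View pics/w8.png

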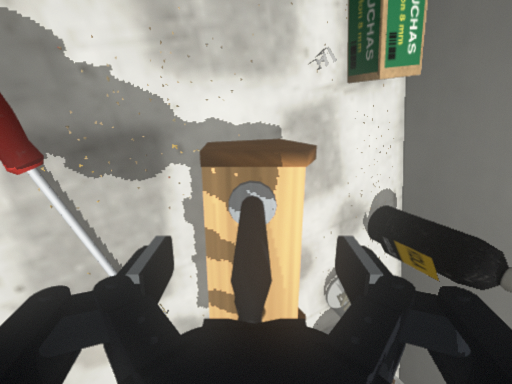

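View pics/d8z.png

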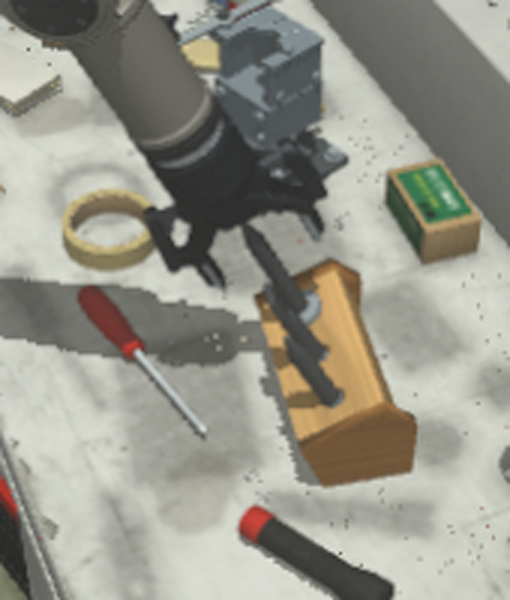

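```bash
python3 - <<'E'
from h import *
z=np.load("pics/w8.npz");p=z["p"];R=z["R"]
T=np.array([454.3,-173.3,183.5]); Cc=np.array([505.9,-180.5,73.2])
print(R.T@(T-p),R.T@(Cc-p),proj("w8",T),proj("w8",Cc))
im=cv2.imread("pics/w8.png")[170:330,190:320]; cv2.imwrite("pics/w8z.png",cv2.resize(im,None,fx=4,fy=3.7,interpolation=cv2.INTER_CUBIC))
E
```

```text
[-47.11946631  -0.55146518   0.66062685] [74.83778987 -0.60602547 -1.96895284] [250.49508566 326.55442393] [252.56162035 203.13296993]
```

View pics/w8z.png

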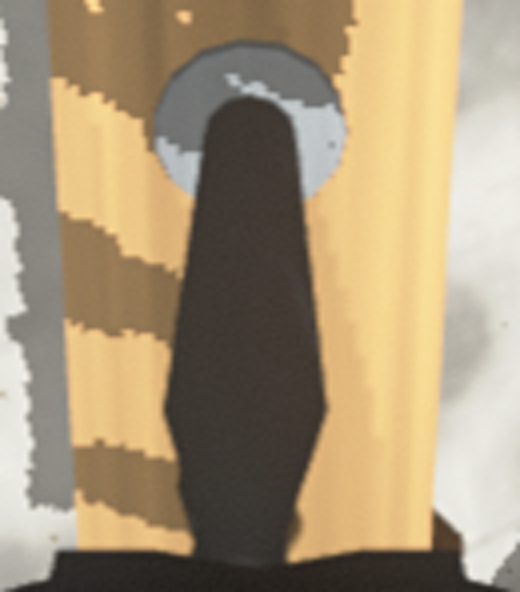

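```bash
python3 - <<'E'
from h import *
T=np.array([454.3,-173.3,183.5]); Cc=np.array([505.9,-180.5,73.2])
u=(T-Cc)/np.linalg.norm(T-Cc)
for s in (90,96,104): print(s,proj("w8",Cc+u*s-u*8))
E
```

```text
90 [251.57432875 262.14862519]
96 [251.4540898  269.32954888]
104 [251.27569195 279.98131022]
```

```bash
for i in 1 2; do :; done; python3 -m creep '{"delta_pos":[[0,0,0],[0,0,0],[0,0,0],[0,0,0],[0,0,0]],"delta_rot":[[0,0,0],[0,0,0],[0,0,0],[0,0,0],[0,0,0]],"claw":[-1,-1,-1,-1,-1]}'; python3 -m creep '{"delta_pos":[[0,0,0],[0,0,0],[0,0,0],[0,0,0],[0,0,0]],"delta_rot":[[0,0,0],[0,0,0],[0,0,0],[0,0,0],[0,0,0]],"claw":[-1,-1,-1,-1,-1]}'; python3 - <<'E'
from h import *
snap("wrist","w9"); st()
E
```

```text
clock: 8.48
eef_pos: [474.2, -176.2, 140.3]
eef_rot: [[0.418, 0.889, -0.187], [-0.08, -0.169, -0.982], [-0.905, 0.426, 0.0]]
force: [-0.4, 0.1, 0.2]
grip_width: 26.0
clock: 8.9
eef_pos: [474.0, -176.2, 140.3]
eef_rot: [[0.418, 0.889, -0.187], [-0.08, -0.17, -0.982], [-0.905, 0.425, -0.0]]
force: [-4.9, -0.0, 5.5]
grip_width: 16.7
8.95 [ 474.  -176.1  140.3] [-4.1  0.5  6.2] 16.7
[[0.418, 0.889, -0.187], [-0.08, -0.17, -0.982], [-0.905, 0.425, -0.0]] [ 12.   4.  10. 125. -13.  26.  21.]
```

View pics/w9.png

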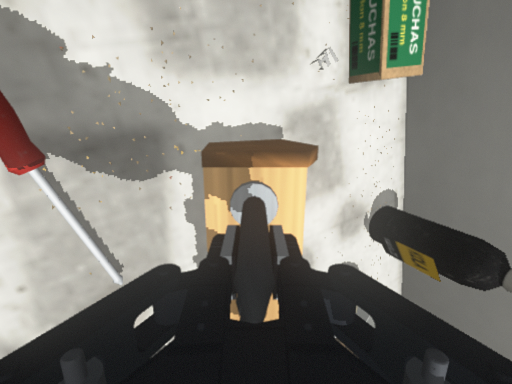

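```bash
python3 -m creep '{"delta_pos":[[-0.042,0.007,0.09],[-0.063,0.011,0.136],[-0.063,0.011,0.136],[-0.063,0.011,0.136],[-0.063,0.011,0.136]],"delta_rot":[[0,0,0],[0,0,0],[0,0,0],[0,0,0],[0,0,0]],"claw":[-1,-1,-1,-1,-1]}'; python3 -m creep '{"delta_pos":[[0,0,0.2],[0,0,0.2],[0,0,0.1],[0,0,0],[0,0,0]],"delta_rot":[[0,0,0],[0,0,0],[0,0,0],[0,0,0],[0,0,0]],"claw":[-1,-1,-1,-1,-1]}'; python3 - <<'E'
from h import *
snap("wrist","w10"); st();snap("side","d10");snap("scene","s10")
im=cv2.imread("pics/d10.png")[80:330,170:340]; cv2.imwrite("pics/d10z.png",cv2.resize(im,None,fx=2.4,fy=2.4,interpolation=cv2.INTER_CUBIC))
E
```

```text
clock: 9.37
eef_pos: [443.1, -170.6, 203.1]
eef_rot: [[0.415, 0.89, -0.187], [-0.079, -0.17, -0.982], [-0.906, 0.423, -0.0]]
force: [-0.2, -0.8, -3.7]
grip_width: 16.7
clock: 9.78
eef_pos: [444.0, -170.9, 253.1]
eef_rot: [[0.417, 0.889, -0.187], [-0.079, -0.17, -0.982], [-0.905, 0.424, -0.0]]
force: [0.0, -0.4, -3.3]
grip_width: 16.4
9.83 [ 443.5 -170.6  252. ] [-0.5 -0.9 -4.2] 16.8
[[0.415, 0.89, -0.187], [-0.079, -0.17, -0.982], [-0.906, 0.423, -0.0]] [ 12.  -8.  10. 119.  -5.  44.  14.]
```

View pics/w10.png

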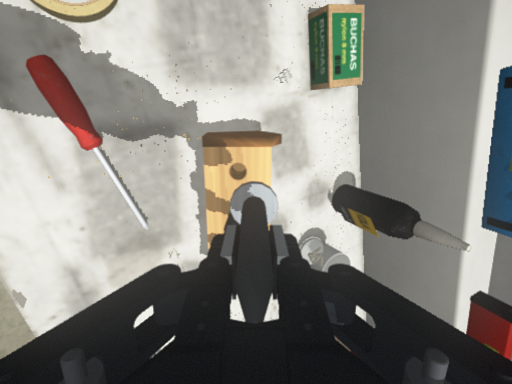

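View pics/d10z.png

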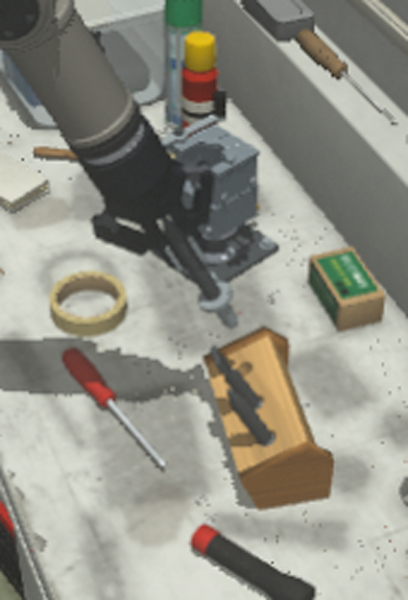

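View pics/s10.png

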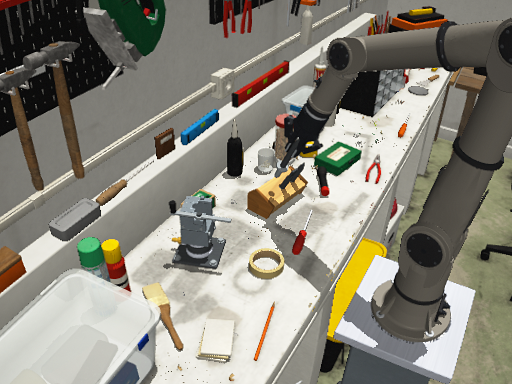

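```bash
python3 -m creep '{"delta_pos":[[0,0,0.25],[0,0.1,0.25],[0.1,0.2,0],[0.1,0.3,0],[0.1,0.3,0]],"delta_rot":[[0,0,0],[0,0,1],[0,0,1],[0,0,1],[0,0,1]],"claw":[-1,-1,-1,-1,-1]}'; python3 -m creep '{"delta_pos":[[0.12,0.3,0],[0.12,0.3,0],[0.12,0.3,0],[0.12,0.3,0],[0.1,0.2,0]],"delta_rot":[[0,0,1],[0,0,1],[0,0,1],[0,0,0],[0,0,0]],"claw":[-1,-1,-1,-1,-1]}'; python3 -m creep '{"delta_pos":[[0,0.13,0],[0,0,0],[0,0,0]],"delta_rot":[[0,0,0],[0,0,0],[0,0,0]],"claw":[-1,-1,-1]}';python3 - <<'E'
from h import *
snap("wrist","w11"); st();snap("side","d11");snap("scene","s11")
im=cv2.imread("pics/d11.png")[50:250,150:350]; cv2.imwrite("pics/d11z.png",cv2.resize(im,None,fx=3,fy=3,interpolation=cv2.INTER_CUBIC))
im=cv2.imread("pics/s11.png")[130:290,120:300]; cv2.imwrite("pics/s11z.png",cv2.resize(im,None,fx=3.7,fy=3.7,interpolation=cv2.INTER_CUBIC))
im=cv2.imread("pics/w11.png"); cv2.imwrite("pics/w11z.png",cv2.resize(im,(800,600),interpolation=cv2.INTER_CUBIC))
E
```

```text
clock: 10.35
eef_pos: [474.5, -80.9, 302.8]
eef_rot: [[0.423, 0.902, 0.091], [0.039, 0.082, -0.996], [-0.905, 0.424, -0.0]]
force: [0.7, 0.0, -3.4]
grip_width: 16.4
clock: 10.77
eef_pos: [532.5, 62.3, 301.8]
eef_rot: [[0.403, 0.865, 0.299], [0.128, 0.27, -0.954], [-0.906, 0.423, -0.002]]
force: [0.0, 0.8, -3.8]
grip_width: 16.7
clock: 11.02
eef_pos: [531.9, 72.3, 301.8]
eef_rot: [[0.403, 0.865, 0.298], [0.126, 0.27, -0.955], [-0.906, 0.422, -0.0]]
force: [-0.4, -0.5, -2.7]
grip_width: 17.0
11.07 [532.2  70.7 302.2] [-0.3 -0.1 -3. ] 16.6
[[0.404, 0.866, 0.295], [0.124, 0.268, -0.955], [-0.906, 0.423, 0.0]] [ -3.  -1.  -3. 106.  -6.  51.  13.]
```

View pics/w11z.png

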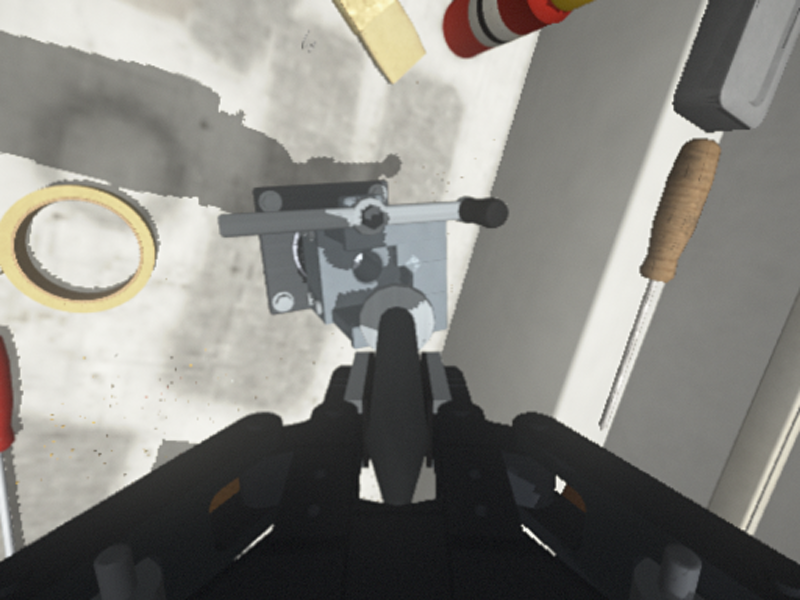

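View pics/d11z.png

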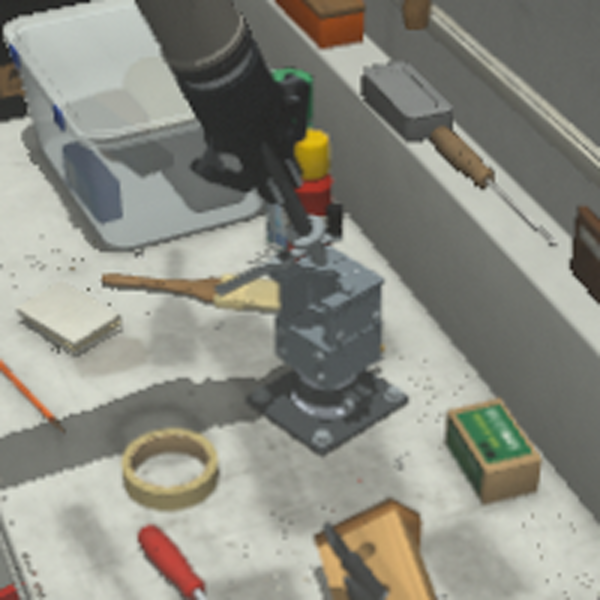

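View pics/s11z.png

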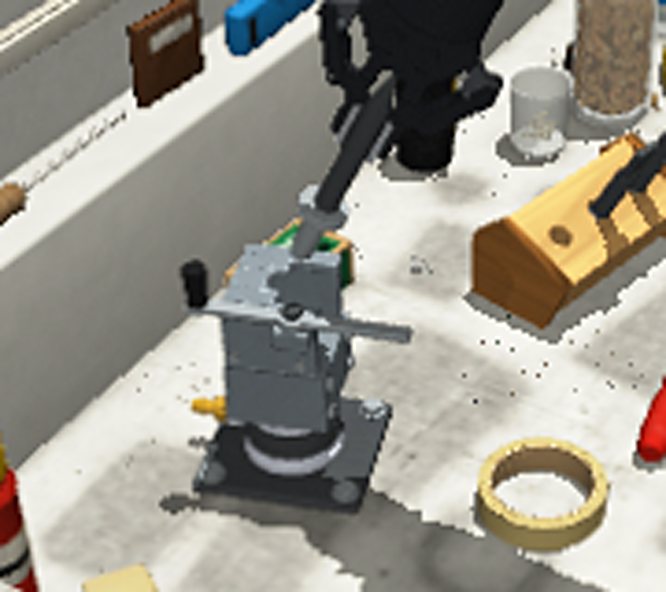

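```bash
python3 - <<'E'
from h import *
k=1.5625
print("pivot",onz(rayf("w11",(372/k,214/k)),178),"knob",onz(rayf("w11",(490/k,211/k)),206),"bore?",onz(rayf("w11",(369/k,265/k)),112))
for B in [(592.4,91.2,112)]: print(proj("w11",np.array(B))*k, proj("w11",np.array([559,128.8,178]))*k)
im=cv2.imread("pics/w11.png")[100:230,130:340]; cv2.imwrite("pics/w11h.png",cv2.resize(im,None,fx=3.8,fy=4.5,interpolation=cv2.INTER_CUBIC))
z=np.load("pics/w11.npz");p=z["p"];R=z["R"]
for X in ([74.4,0,-1.7],[127.4,0,-2.6]): print("predict", p+R@np.array(X), proj("w11",p+R@np.array(X))*k, proj("s11",p+R@np.array(X)), proj("d11",p+R@np.array(X)))
E
```

```text
pivot [557.99446223 129.25885463 178.        ] knob [618.08884165 149.65498289 206.        ] bore? [593.49643591  92.7674397  112.        ]
[367.19697911 266.66089125] [373.32458417 215.21718969]
predict [561.41074715  83.26821576 234.35209659] [396.28993521 317.50686085] [206.37885977 186.25184121] [250.63019694 126.03163934]
predict [582.51599619  90.79375306 186.3131046 ] [396.49038707 287.61783683] [198.84530456 200.2886242 ] [256.24579715 136.88214095]
```

View pics/w11h.png

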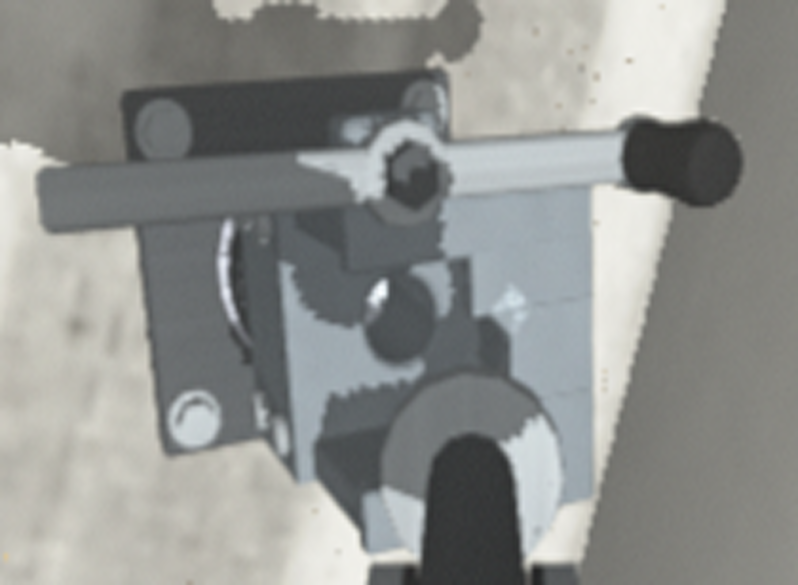

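```bash
python3 - <<'E'
from h import *
im=cv2.imread("pics/s11.png")[150:240,170:240]; im=cv2.resize(im,None,fx=8,fy=6.6,interpolation=cv2.INTER_CUBIC); cv2.imwrite("pics/s11h.png",im)
z=np.load("pics/w11.npz");p=z["p"];R=z["R"]
for X in ([0,0,0],[74.4,0,-1.7],[127.4,0,-2.6],[127.4,0,0],):
    q=proj("s11",p+R@np.array(X)); print(((q-[170,150])*[8,6.6]).round())
E
```

```text
[382. 100.]
[291. 239.]
[231. 332.]
[233. 328.]
```

View pics/s11h.png

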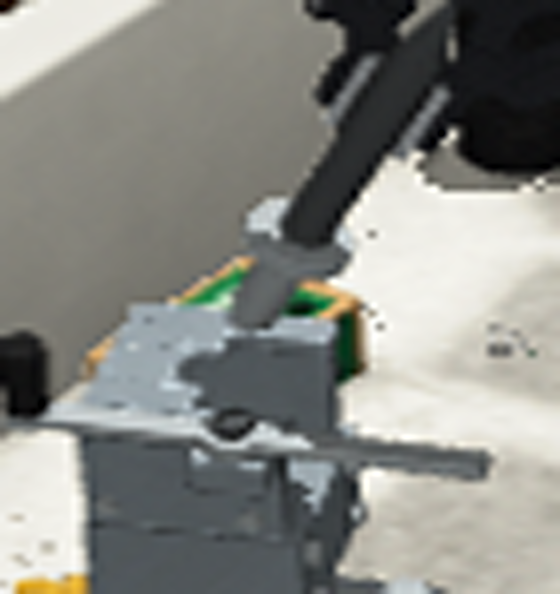

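```bash
python3 -m creep '{"delta_pos":[[0.05,0,-0.05],[0.044,0.002,-0.1],[0,0,-0.15],[0,0,-0.15],[0,0,-0.1]],"delta_rot":[[0,0,0],[0,0,0],[0,0,0],[0,0,0],[0,0,0]],"claw":[-1,-1,-1,-1,-1]}'; python3 -m creep '{"delta_pos":[[0.01,0.003,-0.05],[0,0,0],[0,0,0]],"delta_rot":[[0,0,0],[0,0,0],[0,0,0]],"claw":[-1,-1,-1]}';cat >> h.py <<'E'
def ham(B=(592.4,91.2,112),yaw=17.5,off=(127.4,0,-2.6)):
    s=observe(); y=np.radians(yaw); H=np.array([[np.cos(y),-np.sin(y),0],[np.sin(y),np.cos(y),0],[0,0,1]])
    R=s["eef_rot"];p=s["eef_pos"]; e=H.T@(p+R@np.array(off)-np.array(B)); a=H.T@(R@np.array([-1,0,.021]))
    print("end in bore frame",e.round(1),"lean deg x,y",np.degrees(np.arctan2(a[:2],a[2])).round(1),"F",(H.T@s["force"]).round(1),"t",round(s["clock"],2))
E
python3 - <<'E'
from h import *
snap("wrist","w12"); ham();snap("side","d12");snap("scene","s12")
im=cv2.imread("pics/d12.png")[90:210,210:300]; cv2.imwrite("pics/d12z.png",cv2.resize(im,None,fx=5,fy=5,interpolation=cv2.INTER_CUBIC))
im=cv2.imread("pics/s12.png")[160:270,150:260]; cv2.imwrite("pics/s12z.png",cv2.resize(im,None,fx=5.4,fy=5.4,interpolation=cv2.INTER_CUBIC))
E
```

```text
clock: 11.58
eef_pos: [541.4, 71.5, 246.0]
eef_rot: [[0.404, 0.866, 0.295], [0.125, 0.267, -0.955], [-0.906, 0.423, -0.001]]
force: [-0.8, -0.5, -3.9]
grip_width: 16.5
clock: 11.83
eef_pos: [543.5, 72.0, 243.4]
eef_rot: [[0.407, 0.865, 0.295], [0.126, 0.267, -0.955], [-0.905, 0.426, -0.0]]
force: [-0.7, -0.4, -3.1]
grip_width: 16.6
end in bore frame [ 2.5 -1.3 17. ] lean deg x,y [-25.3  -1.2] F [-0.5 -0.5 -2.9] t 11.88
```

View pics/w12.png

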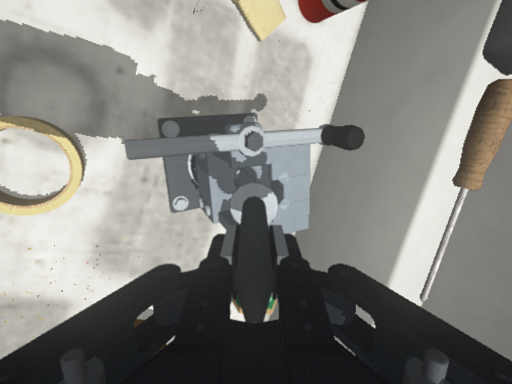

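View pics/d12z.png

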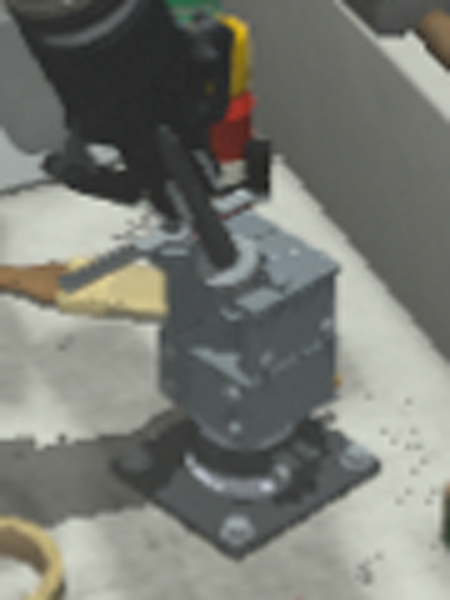

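View pics/s12z.png

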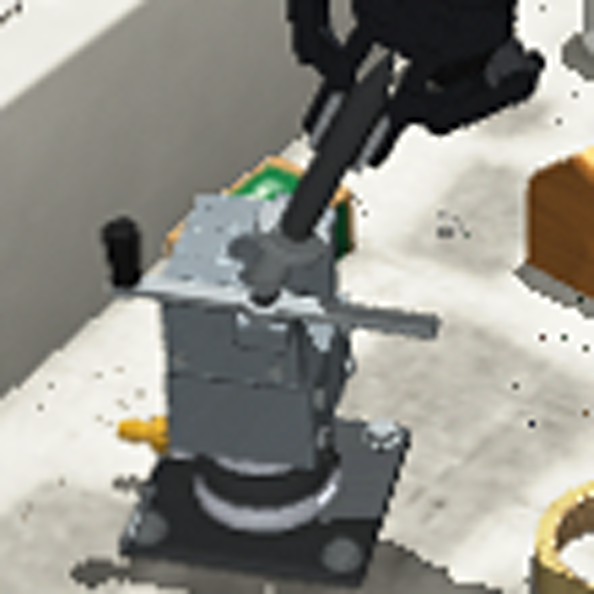

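```bash
python3 -m creep '{"delta_pos":[[-0.004,0.012,-0.06],[0,0,-0.06],[0,0,-0.05],[0,0,-0.02],[0,0,0]],"delta_rot":[[0,0,0],[0,0,0],[0,0,0],[0,0,0],[0,0,0]],"claw":[-1,-1,-1,-1,-1]}'; python3 - <<'E'
from h import *
ham()
E
python3 -m creep '{"delta_pos":[[0,0,-0.02],[0,0,-0.02],[0.005,0.001,-0.02],[0,0,0],[0,0,0]],"delta_rot":[[0,0,0],[0,0,0],[0,0,0],[0,0,0],[0,0,0]],"claw":[-1,-1,-1,-1,-1]}'; python3 - <<'E'
from h import *
ham();snap("wrist","w13")
E
```

```text
clock: 12.4
eef_pos: [542.0, 73.5, 223.3]
eef_rot: [[0.405, 0.865, 0.296], [0.126, 0.268, -0.955], [-0.906, 0.424, -0.0]]
force: [-0.2, -0.2, -3.5]
grip_width: 16.5
end in bore frame [ 0.6  0.6 -4.1] lean deg x,y [-25.1  -1.2] F [-0.2 -0.1 -3.5] t 12.4
clock: 12.82
eef_pos: [543.7, 73.9, 218.9]
eef_rot: [[0.408, 0.864, 0.296], [0.126, 0.268, -0.955], [-0.904, 0.427, 0.0]]
force: [1.2, 0.3, -3.1]
grip_width: 16.3
end in bore frame [ 2.7  0.5 -8.3] lean deg x,y [-25.3  -1.2] F [ 1.3 -0.1 -3.1] t 12.82
```

View pics/w13.png

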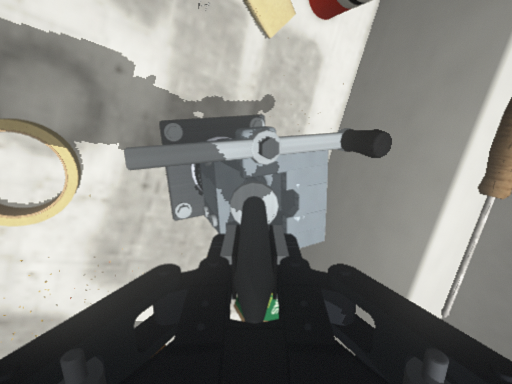

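```bash
python3 -m creep '{"delta_pos":[[0.008,0.003,-0.02],[0.008,0.002,-0.025],[0,0,0],[0,0,0]],"delta_rot":[[0,0,0],[0,0,0],[0,0,0],[0,0,0]],"claw":[-1,-1,-1,-1]}'; python3 - <<'E'
from h import *
ham()
E
```

```text
clock: 13.2
eef_pos: [545.4, 74.5, 214.3]
eef_rot: [[0.408, 0.864, 0.296], [0.126, 0.268, -0.955], [-0.904, 0.427, 0.0]]
force: [1.8, 1.2, -3.5]
grip_width: 16.3
end in bore frame [  4.5   0.5 -12.9] lean deg x,y [-25.3  -1.2] F [ 2.1  0.6 -3.5] t 13.2
```

```bash
python3 -m creep '{"delta_pos":[[0.077,0.024,0.024],[0.08,0.025,0.019],[0.077,0.024,0.014],[0,0,0],[0,0,0]],"delta_rot":[[-0.301,0.954,0],[-0.301,0.954,0],[-0.301,0.954,0],[0,0,0],[0,0,0]],"claw":[-1,-1,-1,-1,-1]}'; python3 - <<'E'
from h import *
ham()
E
```

```text
clock: 13.62
eef_pos: [568.6, 81.7, 219.0]
eef_rot: [[0.218, 0.93, 0.297], [0.067, 0.289, -0.955], [-0.974, 0.228, 0.001]]
force: [-0.7, -1.0, -3.2]
grip_width: 16.7
end in bore frame [  3.5   0.4 -17. ] lean deg x,y [-13.2  -1.1] F [-0.9 -0.7 -3.2] t 13.62
```

Free of contact; continue straightening.

```bash
python3 -m creep '{"delta_pos":[[0.073,0.023,0.007],[0.07,0.022,0.002],[0.071,0.022,-0.01],[0.028,0.009,0],[0,0,0]],"delta_rot":[[-0.301,0.954,0],[-0.301,0.954,0],[-0.301,0.954,0],[-0.1,0.3,0],[0,0,0]],"claw":[-1,-1,-1,-1,-1]}'; python3 - <<'E'
from h import *
ham()
snap("wrist","w14");snap("side","d14");snap("scene","s14")
im=cv2.imread("pics/d14.png")[90:210,210:300]; cv2.imwrite("pics/d14z.png",cv2.resize(im,None,fx=5,fy=5,interpolation=cv2.INTER_CUBIC))
im=cv2.imread("pics/s14.png")[160:270,150:260]; cv2.imwrite("pics/s14z.png",cv2.resize(im,None,fx=5.4,fy=5.4,interpolation=cv2.INTER_CUBIC))
E
```

```text
clock: 14.03
eef_pos: [592.9, 89.7, 218.5]
eef_rot: [[-0.001, 0.955, 0.297], [-0.002, 0.297, -0.955], [-1.0, -0.002, 0.002]]
force: [-0.2, 0.7, -3.7]
grip_width: 16.7
end in bore frame [ -0.2   0.9 -20.9] lean deg x,y [ 0.1 -1.1] F [ 0.   0.7 -3.7] t 14.03
```

View pics/d14z.png

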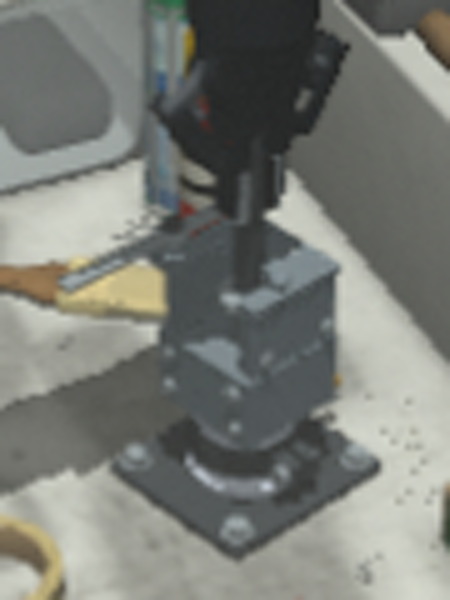

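View pics/s14z.png

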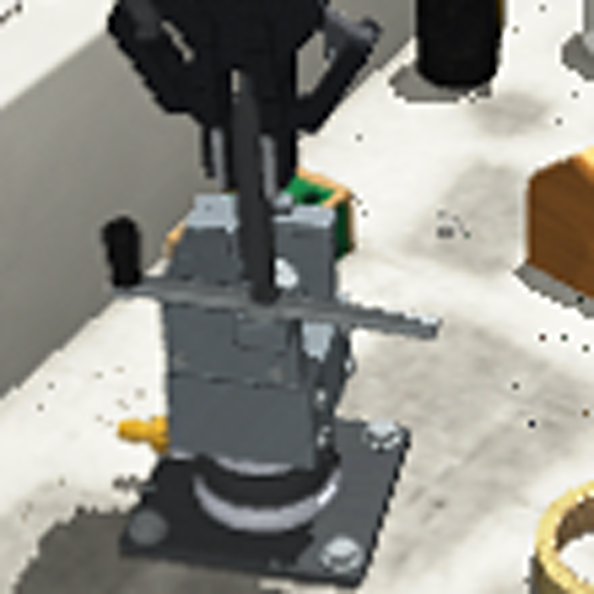

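View pics/w14.png

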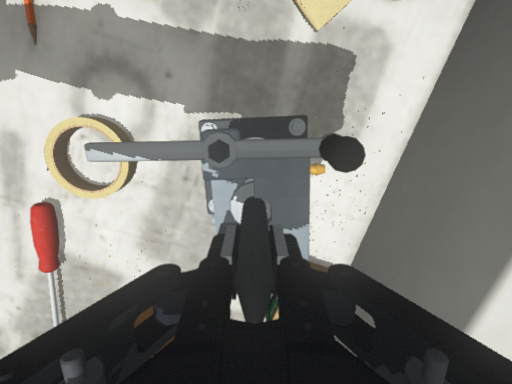

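```bash
python3 -m creep '{"delta_pos":[[0,0,-0.06],[0,0,-0.06],[0,0,-0.06],[0,0,-0.02],[0,0,0]],"delta_rot":[[0,0,0],[0,0,0],[0,0,0],[0,0,0],[0,0,0]],"claw":[-1,-1,-1,-1,-1]}'; python3 - <<'E'
from h import *
ham()
E
python3 -m creep '{"delta_pos":[[0,0,-0.02],[0,0,-0.015],[0,0,0],[0,0,0]],"delta_rot":[[0,0,0],[0,0,0],[0,0,0],[0,0,0]],"claw":[-1,-1,-1,-1]}'; python3 - <<'E'
from h import *
ham()
E
```

```text
clock: 14.6
eef_pos: [591.6, 89.0, 198.6]
eef_rot: [[-0.002, 0.955, 0.296], [-0.003, 0.296, -0.955], [-1.0, -0.003, 0.002]]
force: [-0.6, 1.5, -4.2]
grip_width: 16.7
end in bore frame [ -1.8   0.4 -40.8] lean deg x,y [ 0.2 -1.1] F [-0.1  1.6 -4.2] t 14.6
clock: 14.93
eef_pos: [592.4, 89.3, 196.1]
eef_rot: [[-0.001, 0.955, 0.296], [-0.003, 0.296, -0.955], [-1.0, -0.002, 0.002]]
force: [-0.9, 1.9, -2.8]
grip_width: 16.3
end in bore frame [ -0.8   0.5 -43.3] lean deg x,y [ 0.1 -1.1] F [-0.3  2.1 -2.8] t 14.93
```

```bash
python3 -m creep '{"delta_pos":[[0,0,-0.01],[0,0,-0.01],[0,0,0],[0,0,0]],"delta_rot":[[0,0,0],[0,0,0],[0,0,0],[0,0,0]],"claw":[-1,-1,-1,-1]}'; python3 - <<'E'
from h import *
ham()
E
python3 -m creep '{"delta_pos":[[0,0,-0.01],[0,0,-0.01],[0,0,0],[0,0,0]],"delta_rot":[[0,0,0],[0,0,0],[0,0,0],[0,0,0]],"claw":[-1,-1,-1,-1]}'; python3 - <<'E'
from h import *
ham()
E
```

```text
clock: 15.27
eef_pos: [592.7, 89.5, 194.3]
eef_rot: [[-0.0, 0.955, 0.297], [-0.002, 0.297, -0.955], [-1.0, -0.001, 0.002]]
force: [-0.5, 3.4, -1.0]
grip_width: 16.7
end in bore frame [ -0.4   0.6 -45.1] lean deg x,y [ 0.  -1.1] F [ 0.5  3.4 -1. ] t 15.27
clock: 15.6
eef_pos: [592.8, 89.4, 193.4]
eef_rot: [[0.001, 0.955, 0.296], [-0.002, 0.296, -0.955], [-1.0, 0.0, 0.002]]
force: [-3.7, 2.1, 4.5]
grip_width: 16.5
end in bore frame [ -0.2   0.5 -46. ] lean deg x,y [-0.  -1.1] F [-2.9  3.1  4.5] t 15.6
```

```bash
python3 -m creep '{"delta_pos":[[0,0,0],[0,0,0],[0,0,0],[0,0,0],[0,0,0]],"delta_rot":[[0,0,0],[0,0,0],[0,0,0],[0,0,0],[0,0,0]],"claw":[-0.6,-0.2,0,0,0]}'; python3 -m creep '{"delta_pos":[[0,0,0],[0,0,0.05],[0,0,0.1],[0,0,0.15],[0,0,0.2]],"delta_rot":[[0,0,0],[0,0,0],[0,0,0],[0,0,0],[0,0,0]],"claw":[0,0,0,0,0]}'; python3 -m creep '{"delta_pos":[[0,0,0.25],[0,0,0.3],[0,0,0.3],[0,0,0],[0,0,0]],"delta_rot":[[0,0,0],[0,0,0],[0,0,0],[0,0,0],[0,0,0]],"claw":[0,0,0,0,0]}'; python3 - <<'E'
from h import *
st()
snap("wrist","w15");snap("side","d15");snap("scene","s15")
im=cv2.imread("pics/d15.png")[90:210,210:300]; cv2.imwrite("pics/d15z.png",cv2.resize(im,None,fx=5,fy=5,interpolation=cv2.INTER_CUBIC))
im=cv2.imread("pics/s15.png")[160:270,150:260]; cv2.imwrite("pics/s15z.png",cv2.resize(im,None,fx=5.4,fy=5.4,interpolation=cv2.INTER_CUBIC))
E
```

```text
clock: 16.02
eef_pos: [592.9, 87.8, 191.8]
eef_rot: [[-0.0, 0.955, 0.295], [-0.004, 0.295, -0.955], [-1.0, -0.001, 0.004]]
force: [0.1, 0.1, 0.1]
grip_width: 42.8
clock: 16.43
eef_pos: [591.9, 88.9, 242.4]
eef_rot: [[-0.003, 0.955, 0.296], [-0.003, 0.296, -0.955], [-1.0, -0.003, 0.003]]
force: [0.2, -1.1, -0.0]
grip_width: 42.6
clock: 16.85
eef_pos: [593.9, 89.3, 331.0]
eef_rot: [[0.007, 0.955, 0.296], [-0.002, 0.296, -0.955], [-1.0, 0.006, 0.004]]
force: [0.8, -0.2, -0.9]
grip_width: 42.3
16.85 [593.9  89.3 331. ] [ 0.8 -0.2 -0.9] 42.3
[[0.007, 0.955, 0.296], [-0.002, 0.296, -0.955], [-1.0, 0.006, 0.004]] [-9. 22. -2. 69.  1. 89.  6.]
```

View pics/d15z.png

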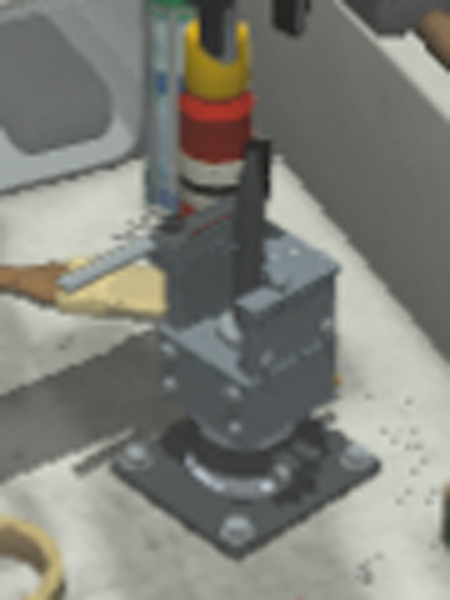

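View pics/s15z.png

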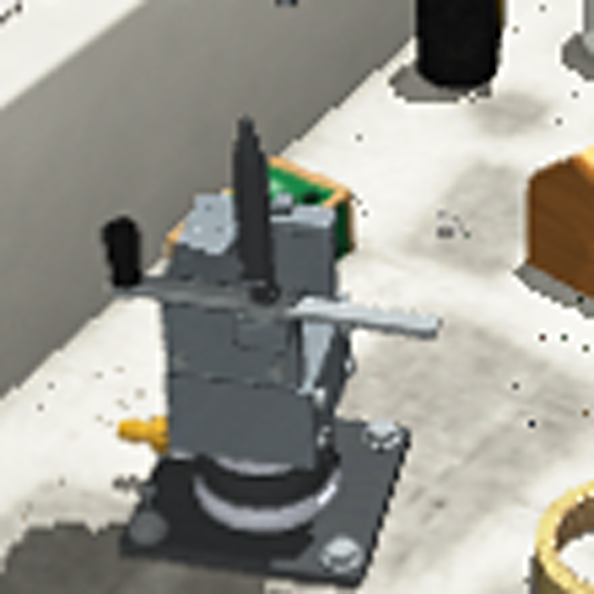

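View pics/w15.png

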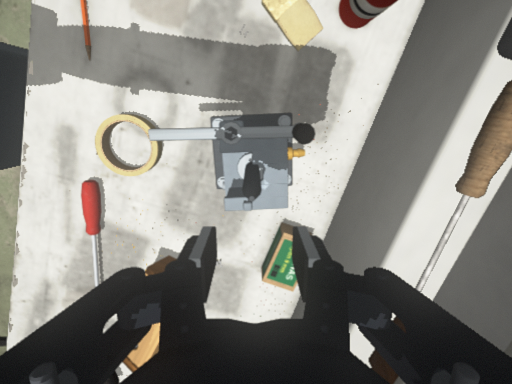

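```bash
python3 - <<'E'
from h import *
im=cv2.imread("pics/w15.png")[100:230,200:330]; cv2.imwrite("pics/w15z.png",cv2.resize(im,None,fx=4.5,fy=4.5,interpolation=cv2.INTER_CUBIC))
rs=rayf("s15",(150+246/5.4,160+120/5.4)); rd=rayf("d15",(210+260/5,90+140/5)); print(tri([rs,rd]))
print("pred tip w15",proj("w15",np.array([592.4,91.2,242])),"pred collar top",proj("w15",np.array([592.4,91.2,120])))
print("knob",onz(rayf("w15",(303,133)),206),"pivot",onz(rayf("w15",(232,132)),178))
E
```

```text
(array([595.1668896 ,  90.0438184 , 244.14102865]), [np.float64(6.156548555872845), np.float64(6.156548555872825)])
pred tip w15 [251.62612848 196.25284819] pred collar top [251.95520054 166.17931587]
knob [622.15109429 150.5195862  206.        ] pivot [559.89177473 129.76848586 178.        ]
```

View pics/w15z.png

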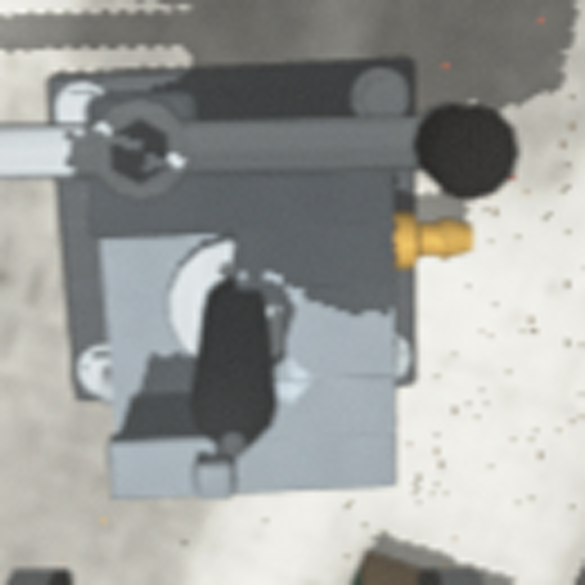

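```bash
python3 -m creep '{"delta_pos":[[0.06,0.12,0],[0.06,0.12,0],[0.06,0.12,0],[0.05,0.12,0],[0.05,0.13,0]],"delta_rot":[[0,0,-1],[0,0,-1],[0,0,-1],[0,0,-1],[0,0,-1]],"claw":[0,0,0,0,0]}'; for k in 1; do python3 -m creep '{"delta_pos":[[0,0,0],[0,0,0],[0,0,0],[0,0,0],[0,0,0]],"delta_rot":[[0,0,-1],[0,0,-1],[0,0,-1],[0,0,-1],[0,0,-1]],"claw":[0,0,0,0,0]}'; done;  python3 -m creep '{"delta_pos":[[0,0,0],[0,0,0],[0,0,0],[0,0,0],[0,0,0]],"delta_rot":[[0,0,-1],[0,0,-1],[0,0,-1],[0,0,-1],[0,0,-1]],"claw":[0,0,0,0,0]}';  python3 -m creep '{"delta_pos":[[0,0,0],[0,0,0],[0,0,0],[0,0,0],[0,0,0]],"delta_rot":[[0,0,-1],[0,0,-1],[0,0,-1],[0,0,-1],[0,0,-1]],"claw":[0,0,0,0,0]}'; python3 - <<'E'
from h import *
snap("wrist","w16"); st()
E
```

```text
clock: 17.42
eef_pos: [620.1, 150.1, 325.5]
eef_rot: [[-0.005, 0.999, -0.052], [-0.004, -0.052, -0.999], [-1.0, -0.005, 0.004]]
force: [0.1, -0.2, 0.6]
grip_width: 42.6
clock: 17.83
eef_pos: [619.9, 150.0, 325.4]
eef_rot: [[-0.006, 0.921, -0.39], [-0.003, -0.39, -0.921], [-1.0, -0.004, 0.005]]
force: [0.8, -0.2, 0.2]
grip_width: 42.9
clock: 18.25
eef_pos: [619.9, 149.9, 325.4]
eef_rot: [[-0.006, 0.732, -0.682], [-0.002, -0.682, -0.732], [-1.0, -0.003, 0.006]]
force: [-0.1, 1.1, -0.3]
grip_width: 42.8
clock: 18.67
eef_pos: [619.9, 149.9, 325.4]
eef_rot: [[-0.006, 0.454, -0.891], [-0.001, -0.891, -0.454], [-1.0, -0.002, 0.006]]
force: [-0.4, -1.2, -0.1]
grip_width: 42.7
18.72 [619.9 149.9 325.5] [-0.2  0.6 -0.3] 42.7
[[-0.006, 0.453, -0.892], [-0.001, -0.892, -0.453], [-1.0, -0.002, 0.006]] [-22.  28.  12.  62.  -6.  91. -75.]
```

View pics/w16.png

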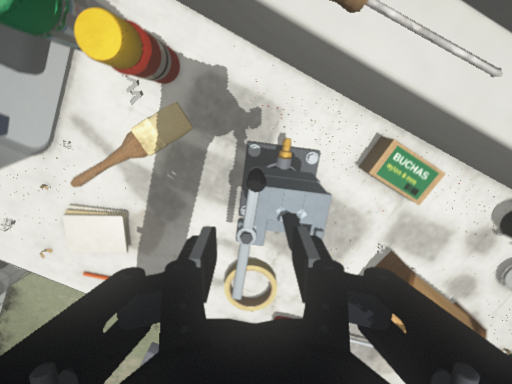

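```bash
python3 - <<'E'
from h import *
print(onz(rayf("w16",(257,180)),206), onz(rayf("w16",(249,237)),178))
E
```

```text
[629.1228687  151.09613438 206.        ] [561.46374664 125.87791098 178.        ]
```

```bash
python3 -m creep '{"delta_pos":[[0.05,0.01,-0.2],[0,0,-0.3],[0,0,-0.3],[0,0,-0.2],[0,0,-0.15]],"delta_rot":[[0,0,-1],[0,0,-1],[0,0,0],[0,0,0],[0,0,0]],"claw":[0,0,0,0,0]}'; python3 -m creep '{"delta_pos":[[0,0,-0.1],[0,0,-0.03],[0,0,0]],"delta_rot":[[0,0,0],[0,0,0],[0,0,0]],"claw":[0,0,0]}'; python3 - <<'E'
from h import *
snap("wrist","w17"); st()
E
```

```text
clock: 19.13
eef_pos: [623.3, 150.7, 207.9]
eef_rot: [[-0.01, 0.331, -0.944], [-0.001, -0.944, -0.331], [-1.0, -0.002, 0.01]]
force: [-0.6, 0.4, 0.2]
grip_width: 42.6
clock: 19.38
eef_pos: [624.9, 151.0, 198.1]
eef_rot: [[-0.005, 0.33, -0.944], [-0.0, -0.944, -0.33], [-1.0, -0.001, 0.005]]
force: [-0.3, -1.0, -0.2]
grip_width: 42.5
19.43 [625.7 151.1 199.4] [0.4 0.3 0.3] 42.9
[[-0.003, 0.33, -0.944], [0.0, -0.944, -0.33], [-1.0, -0.001, 0.003]] [-23.  31.  13.  75.  -7.  75. -81.]
```

View pics/w17.png

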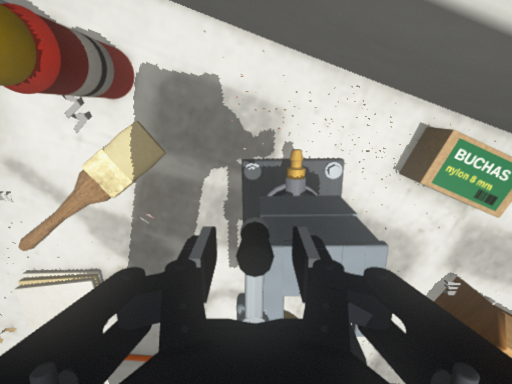

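```bash
python3 -m creep '{"delta_pos":[[-0.022,0.057,0],[-0.027,0.055,0],[-0.031,0.052,0],[-0.036,0.049,0],[-0.04,0.046,0]],"delta_rot":[[0,0,1],[0,0,1],[0,0,1],[0,0,1],[0,0,1]],"claw":[0,0,0,0,0]}'; python3 -m creep '{"delta_pos":[[-0.044,0.042,0],[-0.047,0.038,0],[-0.051,0.034,0],[-0.053,0.03,0],[-0.056,0.025,0]],"delta_rot":[[0,0,1],[0,0,1],[0,0,1],[0,0,1],[0,0,1]],"claw":[0,0,0,0,0]}'; python3 - <<'E'
from h import *
snap("wrist","w18"); st()
E
```

```text
clock: 19.85
eef_pos: [611.8, 176.8, 201.3]
eef_rot: [[0.003, 0.635, -0.773], [-0.0, -0.773, -0.635], [-1.0, 0.002, -0.002]]
force: [2.7, -0.2, -0.3]
grip_width: 42.3
clock: 20.27
eef_pos: [586.8, 194.3, 201.6]
eef_rot: [[0.004, 0.861, -0.508], [-0.0, -0.508, -0.861], [-1.0, 0.003, -0.002]]
force: [1.7, -0.7, -0.2]
grip_width: 42.7
20.32 [585.2 195.3 201.6] [-0.3  0.1 -0.1] 42.9
[[0.001, 0.863, -0.506], [0.001, -0.506, -0.863], [-1.0, 0.001, -0.001]] [-22.  27.   3.  80.  -2.  73. -49.]
```

View pics/w18.png

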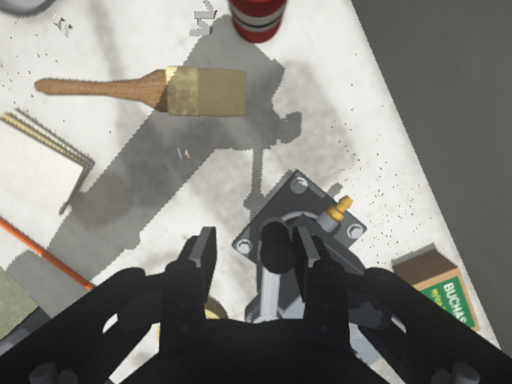

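```bash
python3 -m creep '{"delta_pos":[[-0.058,0.018,0],[-0.059,0.013,0],[-0.06,0.008,0],[-0.061,0.003,0],[-0.061,-0.001,0]],"delta_rot":[[0,0,1],[0,0,1],[0,0,1],[0,0,1],[0,0,1]],"claw":[0,0,0,0,0]}'; python3 -m creep '{"delta_pos":[[-0.061,-0.006,0],[-0.06,-0.012,0],[-0.04,-0.012,0],[0,0,0],[0,0,0]],"delta_rot":[[0,0,1],[0,0,1],[0,0,1],[0,0,0],[0,0,0]],"claw":[0,0,0,0,0]}'; python3 - <<'E'
from h import *
snap("wrist","w19"); st()
E
```

```text
clock: 20.73
eef_pos: [556.5, 198.6, 201.2]
eef_rot: [[0.003, 0.983, -0.185], [-0.001, -0.185, -0.983], [-1.0, 0.003, -0.0]]
force: [1.4, 0.4, 0.6]
grip_width: 42.7
clock: 21.15
eef_pos: [539.6, 194.9, 200.5]
eef_rot: [[0.001, 1.0, 0.019], [-0.002, 0.019, -1.0], [-1.0, 0.001, 0.002]]
force: [0.4, -0.4, 0.2]
grip_width: 42.6
21.2 [539.5 194.8 200.1] [0.3 0.3 0. ] 42.7
[[0.0, 1.0, 0.019], [-0.002, 0.019, -1.0], [-1.0, 0.0, 0.002]] [-19.  22.  -3.  87.   1.  71. -22.]
```

View pics/w19.png

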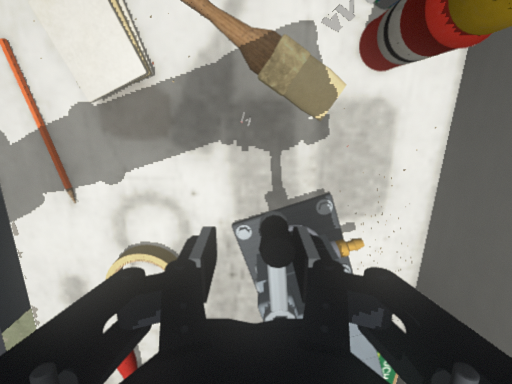

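```bash
python3 -m creep '{"delta_pos":[[-0.04,-0.012,0],[-0.04,-0.012,0],[-0.02,-0.006,0],[0,0,0],[0,0,0]],"delta_rot":[[0,0,0],[0,0,0],[0,0,0],[0,0,0],[0,0,0]],"claw":[0,0,0,0,0]}'; python3 -m creep '{"delta_pos":[[-0.01,-0.003,0],[-0.01,-0.003,0],[0,0,0],[0,0,0]],"delta_rot":[[0,0,0],[0,0,0],[0,0,0],[0,0,0]],"claw":[0,0,0,0]}'; python3 -m creep '{"delta_pos":[[-0.01,-0.003,0],[0,0,0],[0,0,0]],"delta_rot":[[0,0,0],[0,0,0],[0,0,0]],"claw":[0,0,0]}';
```

```text
clock: 21.62
eef_pos: [528.3, 191.7, 199.1]
eef_rot: [[-0.002, 1.0, 0.021], [-0.003, 0.021, -1.0], [-1.0, -0.002, 0.003]]
force: [0.3, -1.0, 0.0]
grip_width: 42.7
clock: 21.95
eef_pos: [526.7, 191.3, 199.1]
eef_rot: [[-0.002, 1.0, 0.021], [-0.003, 0.021, -1.0], [-1.0, -0.002, 0.003]]
force: [0.3, -0.1, -0.3]
grip_width: 42.4
clock: 22.2
eef_pos: [525.8, 191.1, 199.2]
eef_rot: [[-0.001, 1.0, 0.022], [-0.003, 0.022, -1.0], [-1.0, -0.001, 0.003]]
force: [1.4, 0.7, -0.5]
grip_width: 42.7
```

```bash
python3 -m creep '{"delta_pos":[[-0.01,-0.003,0],[0,0,0],[0,0,0]],"delta_rot":[[0,0,0],[0,0,0],[0,0,0]],"claw":[0,0,0]}';python3 -m creep '{"delta_pos":[[-0.01,-0.003,0],[0,0,0],[0,0,0]],"delta_rot":[[0,0,0],[0,0,0],[0,0,0]],"claw":[0,0,0]}';python3 -m creep '{"delta_pos":[[-0.01,-0.003,0],[0,0,0],[0,0,0]],"delta_rot":[[0,0,0],[0,0,0],[0,0,0]],"claw":[0,0,0]}'; python3 - <<'E'
from h import *
snap("wrist","w20")
im=cv2.imread("pics/w20.png")[180:330,180:350]; cv2.imwrite("pics/w20z.png",cv2.resize(im,None,fx=4,fy=4,interpolation=cv2.INTER_CUBIC))
E
```

```text
clock: 22.45
eef_pos: [524.7, 190.8, 199.3]
eef_rot: [[-0.001, 1.0, 0.022], [-0.003, 0.022, -1.0], [-1.0, -0.001, 0.003]]
force: [0.4, 0.0, -1.2]
grip_width: 42.9
clock: 22.7
eef_pos: [523.7, 190.5, 199.3]
eef_rot: [[-0.001, 1.0, 0.022], [-0.003, 0.022, -1.0], [-1.0, -0.001, 0.003]]
force: [0.0, -0.3, -0.1]
grip_width: 42.8
clock: 22.95
eef_pos: [522.8, 190.1, 199.3]
eef_rot: [[-0.001, 1.0, 0.021], [-0.003, 0.021, -1.0], [-1.0, -0.001, 0.003]]
force: [1.0, -0.7, 0.1]
grip_width: 42.9
```

View pics/w20z.png

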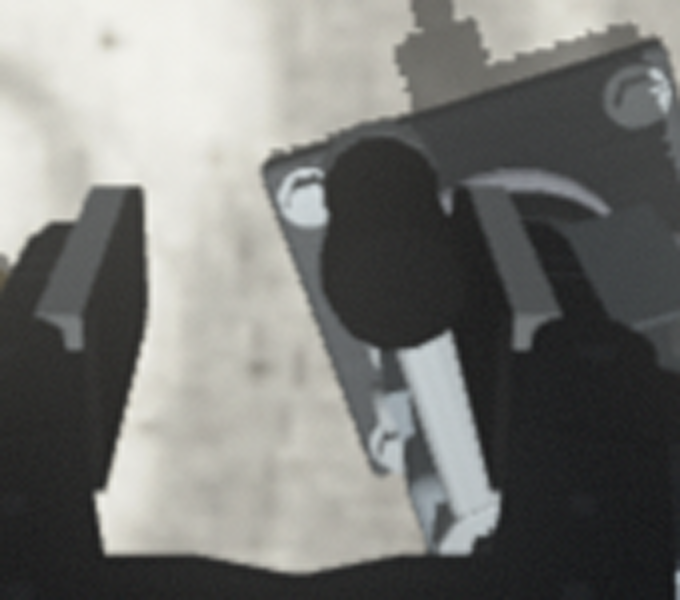

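```bash
python3 -m creep '{"delta_pos":[[-0.015,-0.005,0],[0,0,0],[0,0,0]],"delta_rot":[[0,0,0],[0,0,0],[0,0,0]],"claw":[0,0,0]}';python3 -m creep '{"delta_pos":[[-0.015,-0.005,0],[0,0,0],[0,0,0]],"delta_rot":[[0,0,0],[0,0,0],[0,0,0]],"claw":[0,0,0]}';python3 -m creep '{"delta_pos":[[-0.015,-0.005,0],[0,0,0],[0,0,0]],"delta_rot":[[0,0,0],[0,0,0],[0,0,0]],"claw":[0,0,0]}'
```

```text
clock: 23.25
eef_pos: [522.1, 189.9, 199.4]
eef_rot: [[0.001, 1.0, 0.021], [-0.002, 0.021, -1.0], [-1.0, 0.001, 0.002]]
force: [3.3, 1.1, -2.6]
grip_width: 42.3
clock: 23.5
eef_pos: [521.9, 189.8, 199.5]
eef_rot: [[0.004, 1.0, 0.021], [-0.001, 0.021, -1.0], [-1.0, 0.004, 0.001]]
force: [6.8, 2.3, -2.6]
grip_width: 42.6
clock: 23.75
eef_pos: [521.8, 189.8, 199.5]
eef_rot: [[0.007, 1.0, 0.021], [0.0, 0.021, -1.0], [-1.0, 0.007, 0.0]]
force: [9.8, 3.0, -6.2]
grip_width: 42.7
```

```bash
python3 -m creep '{"delta_pos":[[0.06,0.01,0],[0.03,0.01,0],[0,0,0],[0,0,0.2],[0,0,0.3]],"delta_rot":[[0,0,0],[0,0,0],[0,0,0],[0,0,0],[0,0,0]],"claw":[0,0,0,0,0]}';python3 -m creep '{"delta_pos":[[0,0,0.35],[0,-0.2,0.35],[0,-0.3,0.1],[0,-0.3,0],[0,-0.3,0]],"delta_rot":[[0,0,0],[0,0,0],[0,0,0],[0,0,0],[0,0,0]],"claw":[0,0,0,0,0]}';python3 -m creep '{"delta_pos":[[0,0,0],[0,0,0],[0,0,0]],"delta_rot":[[0,0,0],[0,0,0],[0,0,0]],"claw":[0,0,0]}'; python3 - <<'E'
from h import *
st()
for n,m in (("wrist","w21"),("side","d21"),("scene","s21")): snap(n,m)
im=cv2.imread("pics/d21.png")[90:290,190:340]; cv2.imwrite("pics/d21z.png",cv2.resize(im,None,fx=3,fy=3,interpolation=cv2.INTER_CUBIC))
im=cv2.imread("pics/s21.png")[150:290,150:340]; cv2.imwrite("pics/s21z.png",cv2.resize(im,None,fx=4,fy=4,interpolation=cv2.INTER_CUBIC))
im=cv2.imread("pics/w21.png"); cv2.imwrite("pics/w21z.png",cv2.resize(im,(800,600),interpolation=cv2.INTER_CUBIC))
E
```

```text
clock: 24.17
eef_pos: [524.2, 189.4, 246.1]
eef_rot: [[-0.011, 1.0, 0.022], [-0.007, 0.021, -1.0], [-1.0, -0.011, 0.006]]
force: [1.0, 0.4, 0.1]
grip_width: 42.7
clock: 24.58
eef_pos: [526.9, 79.8, 330.8]
eef_rot: [[0.0, 1.0, 0.023], [-0.002, 0.023, -1.0], [-1.0, 0.0, 0.002]]
force: [0.3, -0.6, 0.0]
grip_width: 42.4
clock: 24.83
eef_pos: [526.6, 81.4, 329.1]
eef_rot: [[-0.003, 1.0, 0.022], [-0.002, 0.022, -1.0], [-1.0, -0.003, 0.002]]
force: [-0.0, 0.8, 0.6]
grip_width: 42.6
24.83 [526.6  81.4 329.1] [-0.   0.8  0.6] 42.6
[[-0.003, 1.0, 0.022], [-0.002, 0.022, -1.0], [-1.0, -0.003, 0.002]] [-11.  14.   0.  80.   0.  86.  -9.]
```

View pics/w21z.png

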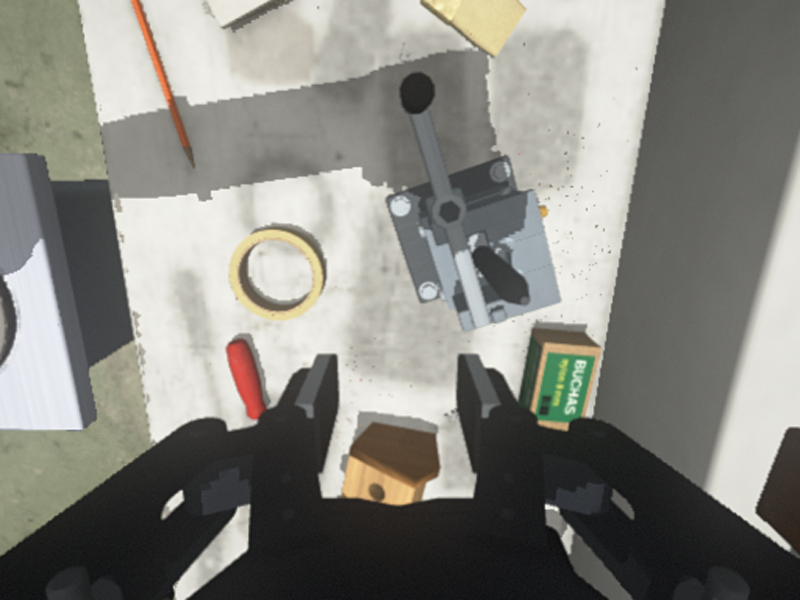

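View pics/s21z.png

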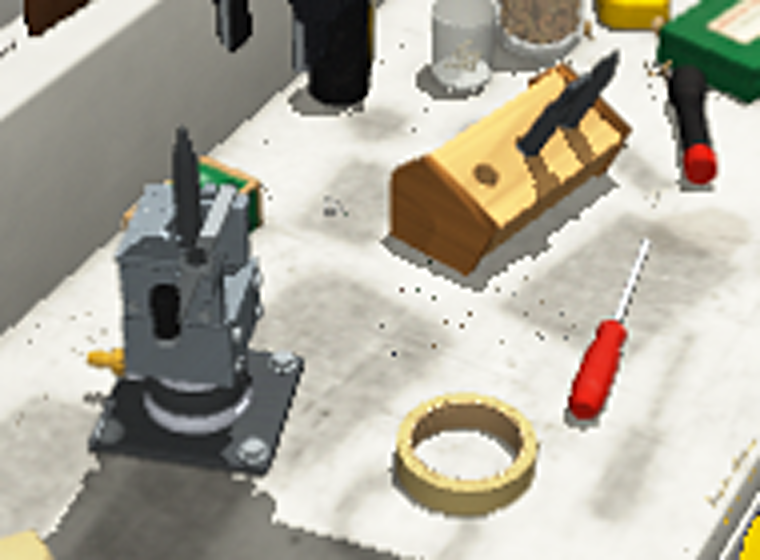

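View pics/d21z.png

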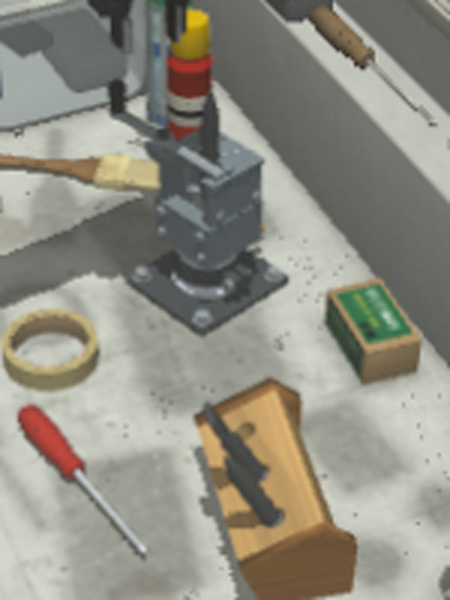

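```bash
python3 - <<'E'
from h import *
k=1.5625
kn=onz(rayf("w21",(417/k,92/k)),206); pv=onz(rayf("w21",(449/k,210/k)),178); d=(kn-pv)[:2]
print(kn,pv,np.linalg.norm(d),"bearing",np.degrees(np.arctan2(-d[0],d[1])))
print("tip pred",proj("w21",np.array([592.4,91.2,242]))*k)
a=cv2.imread("pics/s1.png").astype(int);b=cv2.imread("pics/s21.png").astype(int)
d1=cv2.imread("pics/side0.png").astype(int);d2=cv2.imread("pics/d21.png").astype(int)
m=((np.abs(a-b).max(2)>50)*255).astype(np.uint8);m2=((np.abs(d1-d2).max(2)>50)*255).astype(np.uint8)
cv2.imwrite("pics/diff.png",np.hstack([m,m2])[:,:1024][::1,::1] if 0 else cv2.resize(np.hstack([m,m2]),(800,300)))
E
```

```text
[535.0244574  192.21511596 206.        ] [558.72129406 129.09953742 178.        ] 67.41747786975593 bearing 20.578719993684977
tip pred [524.17610415 297.28808588]
```

View pics/diff.png

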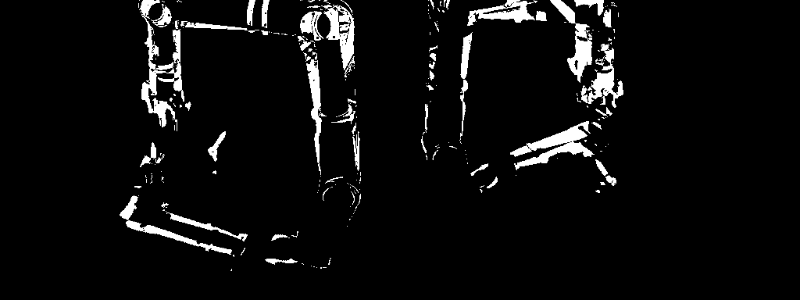

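```bash
python3 -c "
from bench import *
print(hand_in())"
```

```text
the job is handed in; nothing more can be done
None
```

The moil point is in the hammer with its collar on the nose and the gate is shut. I handed the job in at about 25 s; no verdict was reported.

- **How it went:** I swung the gate open to about 1.55 rad and pulled the moil point out of the block. I put its shank about 13 mm into the bore at a 25° lean, straightened it while sinking, and lowered it until contact. Then I let go and pushed the gate back to its stop. Forces stayed below about 12 N throughout.
- **Moil point:** the last pictures show it upright. In the wrist view its tip is within about 2 px (under 2 mm) of where it should be for a seated tool.
- **Gate:** the force rose to about 10 N while the knob stopped moving, so I take it as fully shut. One measurement disagreed: the handle bearing is about 20.6° now, against 16.2° when I first saw it shut and 17 to 19° from the housing edges. I put this down to picture error of a few degrees, or the gate having started slightly off its stop.
- **Other things on the bench:** comparing the fixed-camera pictures from before and after, nothing changed except the arm and its shadow, the moil point, and small changes at the hammer. The tape, torch, screwdriver and the two collarless tools show no movement.
- **Weaker check:** a two-camera fix on the tip, taken before the gate was closed, left a 6 mm residual per ray. It gave a tip height of 244 mm against an expected 242 mm, so I relied on the wrist view instead.

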